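Test a finned power module under program 7

TASK

Test the finned power module: lift it out of the storage rack, stand it on the rubber mat and let go, then take it again by its two ends and set it down (do not drop it) flat in the test jig's nest, its ends level with the ends of the nest's walls. Then roll the jig's thumbwheel with a fingertip until 7 is uppermost, in line with the marks, and take the finger off; only then push the start button fully in and release it. Leave the other things on the bench where they are.

Things in the scene. Friction and masses are not known exactly. Their poses are not given: they have to be found in the camera images.
- module: the module to test: grey block with a row of aluminium fins along its top, 60 (its x) x 32 (its y) x 36 mm high, 0.12 kg (varies), plain flat sides, same either way round. Origin at the centre of its underside, z up. At the start it stands in the rack.
- rack: fixed aluminium storage rack: base plate 90 (x) x 110 (y) x 6 mm; an end plate 6 mm thick, 44 mm wide (y), rising to 40 mm above the bench at x = +36 and at x = -36 mm. The module stands on the base plate between the end plates, its x along the rack's x, so that only its long sides (y) can be gripped. Origin at the centre of the base's underside.
- mat: fixed flat rubber mat 140 x 140 mm, 3 mm thick, the place to set the module down for the regrasp; origin at the centre of its underside
- jig: fixed test jig: base plate 150 (x) x 250 (y) x 12 mm, origin at the centre of its underside; x points away from the robot, y to its left. The nest with its two upright walls is on the left; on the right a grey console, 42 mm high above the bench, with the black thumbwheel and, right of it, the start button.
- nest (a point): centre of the nest's floor (the base plate's top, 12 mm above the bench), axes as the jig. Two upright walls, 60 mm long (x), 6 mm thick, 34 mm high above the floor, inner faces at y = +19 and -19 mm. Open at both x ends, no stops. The module goes in centred, its x along the point's x, either way round.
- wheel_top (a point): top point of the thumbwheel (fixed on the jig, 58 mm above the bench, axes as the jig). Black wheel, radius 28 mm, 20 mm wide, level axle along y, 16 mm proud of the console; a cheek on each side reaches 50 mm, with a white mark in line with the top. White digits 0 to 9 round the rim, 36 degrees (17.6 mm) apart; rolling the top to +x (away from the robot) brings the next higher digit up.
- wheel (a joint): thumbwheel angle in rad: digit 0 up at 0, each digit 0.6283 more (7 at 4.398); grows as the top rolls to +x; stops at -0.15 and 5.8. May start between digits. No clicks: friction (1 N at the rim) holds it where it is left. The axle does not give: a fingertip pressed on the top with 3 to 10 N and drawn along x carries the rim with it.
- start_top (a point): centre of the top of the grey round start button, 28 mm across, in a black round collar, 64 mm above the bench when out (moves down with it); on the console, 62 mm to the right (-y) of the thumbwheel's top
- start (a joint): travel of the start button in m: 0 out, 0.006 fully in; needs 5 N fully in, springs back
- cutters: blue-handled side cutters lying flat, about 120 x 60 x 16 mm; bystander, leave alone. Origin under its centre.
- spool: upright metal solder spool, 54 mm across, 36 mm high; bystander, leave alone. Origin under its centre.
- flux_jar: small white jar with a black cap, 48 mm across, 45 mm high; bystander, leave alone. Origin under its centre.
- tweezers: steel tweezers lying flat, 115 x 9 x 6 mm; bystander, leave alone. Origin under its centre.
- flat_module: another, flatter grey module without fins, 80 x 45 mm, 24 mm high; bystander, leave alone. Origin under its centre.
- driver: black-handled screwdriver lying flat, 150 mm long, 26 mm high; bystander, leave alone. Origin under its centre.
Not all that is in view belongs to the job. Leave any blue look-alike of the module alone.

How it is judged (in metres and radians):
On the way, in this order (a step that is already met when the one before it is completed fails the run):
1. the module stands on the mat, let go (x of module in the frame of mat between -0.065 and 0.065 m and y of module in the frame of mat between -0.065 and 0.065 m and z of module in the frame of mat between 0 and 0.006 m and angle between module's own z axis and vertical below 0.08 rad and contact force between module and the fingers below 0.05 N and linear speed of module below 0.03 m/s), for 0.2 s.
2. the module stands in the nest, let go (x of module in the frame of nest between -0.008 and 0.008 m and y of module in the frame of nest between -0.006 and 0.006 m and z of module in the frame of nest between -0.003 and 0.003 m and angle between the x axis of module and the x axis of nest, either way round below 0.15 rad and angle between module's own z axis and vertical below 0.08 rad and contact force between module and the fingers below 0.05 N and linear speed of module below 0.03 m/s), for 0.2 s.
3. the thumbwheel shows 7, finger off it (all of step 2 and value of joint wheel between 4.238 and 4.558 rad and contact force between jig and the fingers below 0.05 N), for 0.2 s.
4. the start button is pushed in (all of step 2 and value of joint wheel between 4.238 and 4.558 rad and value of joint start above 0.0048 m), for 0.05 s.
At the end, for the whole second after the job is handed in: The module stands upright and at rest in the nest (within 8 mm along and 6 mm across of its centre, on the floor within 3 mm, turned less than 0.15 rad), let go; the thumbwheel shows 7 within 0.16 rad (a quarter of a digit); the start button is out again (all of step 2 and value of joint wheel between 4.238 and 4.558 rad and value of joint start below 0.0015 m); the robot touches nothing.
It fails at once if the start button is pushed while the thumbwheel does not show 7 (value of joint start above 0.003 m and not (value of joint wheel between 4.238 and 4.558 rad)).
It fails at once if the module is dropped (falls freely by more than about 10 mm) (contact force between module and the fingers below 0.02 N and linear speed of module above 0.45 m/s).
It fails at once if a bystander (cutters, spool, jar, tweezers, flat module or screwdriver) is shifted by more than 30 mm (distance of any of cutters, spool, flux_jar, tweezers, flat_module, driver from where it was at the start of the episode above 0.03 m).
It also fails if it takes over 72 s, if anything falls off the work surface, if the arm or the gripper's body presses on something with over 40 N, if the wrist force passes 120 N, or if a joint passes its speed limit or range.

ROBOT

A 6-joint arm with a two-finger parallel gripper is mounted at the origin on the work surface. World frame = base frame: x ahead of the robot, y to its left, z up, the work surface at z = 0. Lengths are in mm, angles in rad, forces in N, time in s.
With the tool pointing down it reaches from about 400 to 925 mm from the base axis. Payload 12.5 kg.
Tool frame: the origin (TCP) lies on the mounting face of the last link; the fingertips stand 190 mm ahead of it and the grasp point (between the pads) lies 171 mm ahead of it; x points along the fingers, y is the direction in which the jaws open and shut, and the axes are right-handed (so a half turn about x gives the same grasp; the last joint's range is limited). The gripper opens to 95 mm and grips with 3 to 60 N. Pads are 20 mm wide; open, the fingers measure 119 mm over their backs; the gripper's body (75 mm by 180 mm) begins 59 mm behind the grasp point.
Start: joints at [-1.342, 0.491, 1.559, -0, 1.092, -0.106], TCP at [205.382, -590.291, 404.761] pointing down, gripper open.
Joint ranges: [-3.1, 3.1], [-0.84, 2.19], [0.05, 2.79], [-1.13, 4.28], [0.06, 2.93], [-2.69, 2.69]. Speed limits (rad/s): [2.22, 2.22, 2.79, 3.14, 3.14, 3.14].

INTERFACE

Orientations are given as [roll, pitch, yaw] about the fixed x, y, z axes, in that order (R = Rz(yaw) Ry(pitch) Rx(roll)).
In Python, from cell import env, eyes gives the robot as it stands. The module is installed in compiled form; this text tells all that it offers.
- The arm moves only by the tool jog_arm, never from a script. Its argument "deltas" is one flat list of numbers, 7 for each row, row after row: the shift along the tool's x, y, z in mm, then the turn, a rotation vector about the tool's x, y, z in rad, then the opening, from 0 (shut) to 1 (fully open). A call has 1 to 10 rows; each row shifts and turns the pose as measured when the row begins, along the tool's axes as they then stand; what a row does not reach is not made up. A row lasts 1/8 s, in which the tool goes at most 62.5 mm and 10.7 degrees, less where a joint would pass 70% of its speed; a pose out of reach is approached as far as the arm can. A call is refused whole if a number of a shift passes 62.5 or a number of a turn 0.188, either way. A call with a gripper value outside its range is refused whole. The fingers move at their own pace and stop on an object; the grip force is fixed at half the most. Time passes only in rows, so rows that do not move let the fingers close. It gives the time, the measured TCP pose, the force and the opening at its end, in the units of the state.
- env.state(): the state, without advancing time (a new reading comes with each control period).
- eyes.read_camera(name): name is "scene" or "top"; returns a dict with "image" (420x560x3 uint8, red, green, blue), "fovy" (degrees; the focal length in pixels is half the picture's height over the tangent of half this angle, whatever the lens; pixels are square), "cx", "cy" (the principal point, pixels), "world_from_camera" (4x4, takes a point from camera to world coordinates). Camera axes: x right, y up, looking along -z (the intrinsics and any distortion apply to the point x, -y, -z); pixel columns grow to the right and rows downward; lengths in mm; the calibration is good to about 2 mm. A picture is of the moment at which its call begins. There is no depth.
- env.job_done(): hands the job in, once; it reports no verdict.
The state is a dict: "t": time; "joints": joint angles; "qvel": joint speeds; "tau": joint torques, N m; "eef_pos": TCP position; "tcp_rot": TCP orientation; "ft_force": force on the tool from outside, world axes, zero at the start; "moment": the same for the moment, N m; "opening": opening from 0.0 (shut) to 1.0 (fully open).
Only numpy, scipy, OpenCV 4.12 (cv2) and the standard library are available. Lean on these libraries where they do the work, as an engineer would, in place of code of your own. Each camera call takes 0.05 s, during which the arm holds its last target.

## Working session

There is one attempt and no reset: what is moved stays moved. The work goes in short steps, Python scripts to look and compute and a tool call to move; the robot and the scene stay as the last step left them, time stands still between calls to the robot, and variables do not carry over. Pictures are saved under pics/ and viewed, and the job is handed in when it is done.

Besides the shell and the picture viewer there is one more tool, called after "Call:" as name(argument=value, ...) on one line, values as JSON. jog_arm: Moves the arm, as the interface text tells. Its arguments: {"type":"object","properties":{"deltas":{"type":"array","items":{"type":"number"}}},"required":["deltas"]}

```bash
mkdir -p pics
python3 - <<'E'
from cell import env, eyes
import cv2, numpy as np
print(env.state())
for n in("scene","top"):
    d=eyes.read_camera(n); print({k:v for k,v in d.items() if k!="image"})
    cv2.imwrite(f"pics/{n}0.png",d["image"][:,:,::-1]); np.save(f"{n}0.npy",d,allow_pickle=True)
E
```

```text
{'t': 0.0, 'joints': array([-1.34157352e+00,  4.91557206e-01,  1.55949838e+00, -1.67384579e-05,
        1.09169931e+00, -1.05597894e-01]), 'qvel': array([-1.77699134e-05, -1.69354063e-04,  3.56634576e-04, -7.99500667e-04,
        8.41484236e-04, -8.55513876e-04]), 'tau': array([-4.43104454e-06, -6.12651944e+01, -2.58190316e+01,  6.92755077e-02,
        4.81525704e-02, -9.32353782e-05]), 'eef_pos': array([ 205.3853303 , -590.23814272,  404.14623767]), 'tcp_rot': array([-1.66362226,  1.56963399,  1.81279882]), 'ft_force': array([-0.11281228, -0.6524469 ,  0.05924741]), 'moment': array([-0.00998762, -0.00557978, -0.03846274]), 'opening': 0.9971445007256582}
{'fovy': 52.89445465478548, 'cx': 279.54998635882004, 'cy': 211.82431673479553, 'world_from_camera': array([[-3.21281908e-01, -5.15327787e-01,  7.94490534e-01,
         1.38720430e+03],
       [ 9.46822762e-01, -1.90266843e-01,  2.59470974e-01,
         2.40772693e+02],
       [ 1.74526027e-02,  8.35605051e-01,  5.49053372e-01,
         6.50199673e+02],
       [ 0.00000000e+00,  0.00000000e+00,  0.00000000e+00,
         1.00000000e+00]])}
{'fovy': 50.958833781950986, 'cx': 282.8388119869311, 'cy': 204.89988957972247, 'world_from_camera': array([[ 1.45223184e-02,  9.97132338e-01, -7.42711455e-02,
         4.61992577e+02],
       [-9.99731011e-01,  1.58231872e-02,  1.69567816e-02,
        -2.17559509e+01],
       [ 1.80833615e-02,  7.40049156e-02,  9.97093910e-01,
         1.06005219e+03],
       [ 0.00000000e+00,  0.00000000e+00,  0.00000000e+00,
         1.00000000e+00]])}
```

View pics/scene0.png

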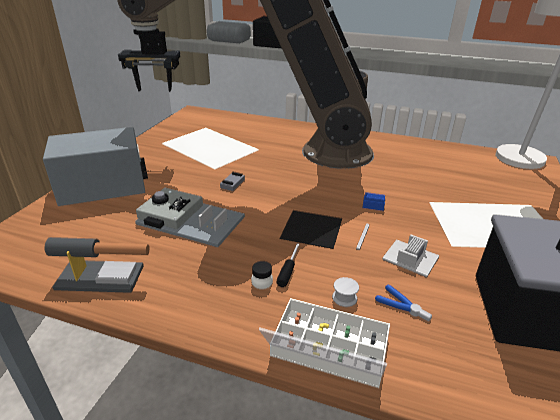

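View pics/top0.png

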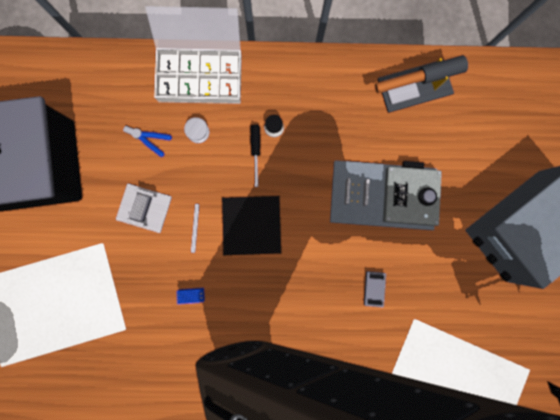

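Run:
```python
import cv2, numpy as np
t=cv2.imread("pics/top0.png"); s=cv2.imread("pics/scene0.png")
a=cv2.resize(t[170:245,105:185],None,fx=5,fy=5,interpolation=cv2.INTER_CUBIC)
b=cv2.resize(t[150:240,320:450],None,fx=6,fy=6,interpolation=cv2.INTER_CUBIC)
cv2.imwrite("pics/z1.png",a);cv2.imwrite("pics/z2.png",b)
cv2.imwrite("pics/z3.png",cv2.resize(s[180:245,130:250],None,fx=6,fy=6,interpolation=cv2.INTER_CUBIC))
cv2.imwrite("pics/z4.png",cv2.resize(s[225:285,375:450],None,fx=6,fy=6,interpolation=cv2.INTER_CUBIC))
```

```text
(no output)
```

View pics/z1.png

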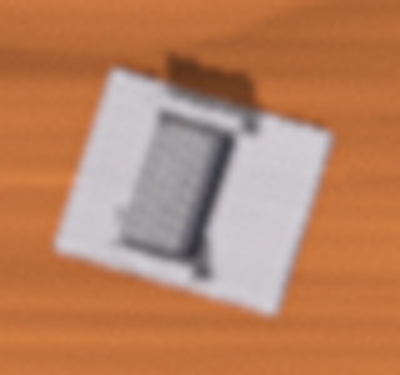

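View pics/z2.png

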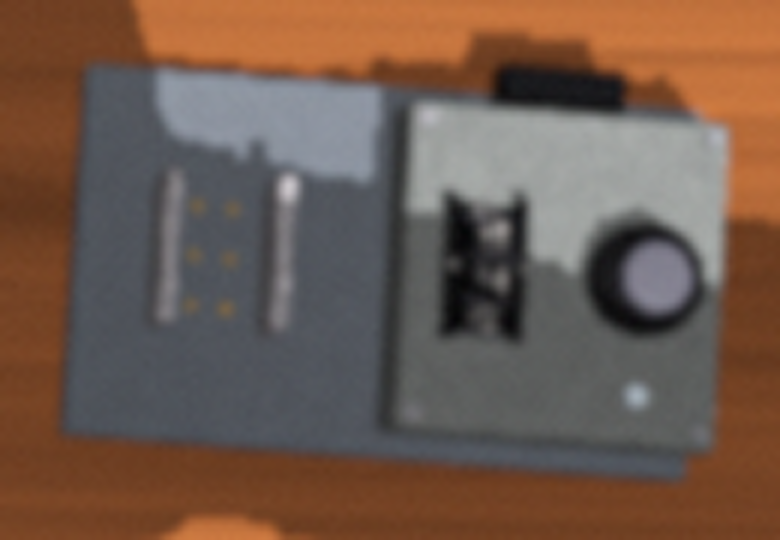

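View pics/z3.png

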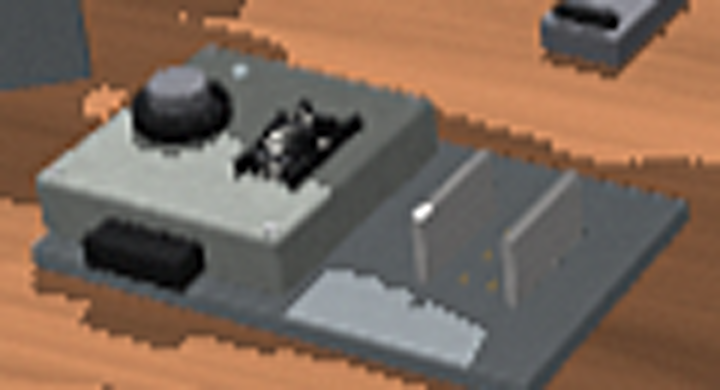

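View pics/z4.png

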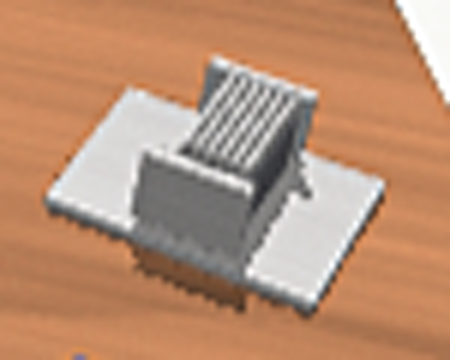

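```bash
cat > h.py <<'E'
import cv2, numpy as np
def load(n): return np.load(n,allow_pickle=True).item()
def K(d):
    f=d["image"].shape[0]/2/np.tan(np.radians(d["fovy"]/2)); return f
def ray(d,u,v):
    f=K(d); M=d["world_from_camera"]
    r=M[:3,:3]@np.array([(u-d["cx"])/f,-(v-d["cy"])/f,-1.]); return M[:3,3],r
def onz(d,u,v,z):
    o,r=ray(d,u,v); return (o+r*(z-o[2])/r[2])
def proj(d,p):
    M=d["world_from_camera"]; c=M[:3,:3].T@(np.array(p,float)-M[:3,3]); f=K(d)
    return np.array([d["cx"]+f*c[0]/-c[2], d["cy"]-f*c[1]/-c[2]])
E
python3 - <<'E'
from h import *
t=load("top0.npy");s=load("scene0.npy")
def sub(pts,f,ox,oy): return [((x+.5)/f-.5+ox,(y+.5)/f-.5+oy) for x,y in pts]
def rep(name,d,px,z):
    P=np.array([onz(d,u,v,z)[:2] for u,v in px]); print(name,P.round(1).tolist(),"sides",[round(float(np.linalg.norm(P[i]-P[i-1])),1) for i in range(len(P))],"c",P.mean(0).round(1)); return P
rep("rack top",t,sub([(115,65),(335,130),(277,317),(54,247)],5,105,170),6)
rep("rack sc",s,sub([(130,88),(385,183),(310,303),(47,203)],6,375,225),6)
rep("jigbase",t,sub([(88,64),(62,435)],6,320,150),12)
rep("console top",t,sub([(405,100),(728,126),(712,453),(385,430)],6,320,150),42)
rep("button top",t,sub([(661,278)],6,320,150),64)
rep("button sc",s,sub([(180,85)],6,130,180),64)
rep("walls top z46",t,sub([(175,171),(170,320),(293,175),(280,330)],6,320,150),46)
rep("wheel",t,sub([(484,268)],6,320,150),54)
# mat by mask
for n,d,z in(("top",t,3),("scene",s,3)):
    g=d["image"].max(2); m=(g<28).astype(np.uint8)
    cs,_=cv2.findContours(m,cv2.RETR_EXTERNAL,cv2.CHAIN_APPROX_NONE)
    for c in cs:
        x,y,w,h=cv2.boundingRect(c)
        if 45<w<80 and 30<h<80:
            q=cv2.approxPolyDP(cv2.convexHull(c),4,True)[:,0]; print(x,y,w,h,q.tolist()); rep("mat "+n,d,q,z)
E
```

```text
rack top [[588.1, 332.5], [558.6, 226.7], [468.9, 251.2], [500.6, 357.8]] sides [91.1, 109.9, 92.9, 111.2] c [529.1 292.1]
rack sc [[472.5, 256.5], [502.2, 360.8], [588.1, 335.3], [562.1, 232.9]] sides [92.7, 108.5, 89.5, 105.6] c [531.2 296.4]
jigbase [[649.8, -161.8], [500.8, -152.4]] sides [149.4, 149.4] c [ 575.3 -157.1]
console top [[632.5, -281.9], [624.4, -408.7], [496.5, -400.9], [503.5, -273.8]] sides [129.2, 127.1, 128.1, 127.4] c [ 564.2 -341.3]
button top [[562.1, -374.0]] sides [0.0] c [ 562.1 -374. ]
button sc [[566.8, -366.3]] sides [0.0] c [ 566.8 -366.3]
walls top z46 [[602.5, -191.3], [544.5, -189.6], [601.7, -237.2], [541.3, -232.2]] sides [73.5, 58.0, 74.4, 60.6] c [ 572.5 -212.6]
wheel [[565.8, -309.1]] sides [0.0] c [ 565.8 -309.1]
223 197 57 57 [[277, 197], [279, 252], [224, 253], [223, 200]]
mat top [[559.6, -25.4], [427.9, -32.2], [423.7, 98.7], [550.2, 104.2]] sides [129.9, 131.9, 131.0, 126.7] c [490.4  36.3]
280 211 62 33 [[280, 238], [293, 211], [341, 219], [308, 243]]
mat scene [[565.5, -24.9], [433.6, -31.0], [426.3, 104.1], [561.1, 48.0]] sides [73.0, 132.0, 135.3, 146.0] c [496.6  24. ]
```

Run:
```python
from h import *
t=load("top0.npy");s=load("scene0.npy")
# table top edge in top image: 
im=t["image"].astype(int); o=im[:,:,0]-im[:,:,2]
pts=[]
for x in list(range(5,140,9))+list(range(250,550,10)):
    col=o[20:70,x]; 
    i=np.argmax(np.diff(col)); 
    pts.append((x,i+20.5+0))
pts=np.array(pts);p=np.polyfit(pts[:,0],pts[:,1],1);r=pts[:,1]-np.polyval(p,pts[:,0])
print(list(zip(pts[:,0],r.round(1))))
# scene: front table edge bottom-left
im=s["image"].astype(int); o=im[:,:,0]-im[:,:,2]
pts=[]
for x in range(5,480,12):
    col=(o[230:418,x]>40); i=np.where(col)[0]
    if len(i): pts.append((x,i[-1]+230))
pts=np.array(pts);p=np.polyfit(pts[:,0],pts[:,1],1);r=pts[:,1]-np.polyval(p,pts[:,0])
print(list(zip(pts[:,0],r.round(1))))
```

```text
[(np.float64(5.0), np.float64(0.3)), (np.float64(14.0), np.float64(0.1)), (np.float64(23.0), np.float64(-0.1)), (np.float64(32.0), np.float64(-0.4)), (np.float64(41.0), np.float64(0.4)), (np.float64(50.0), np.float64(0.2)), (np.float64(59.0), np.float64(1.0)), (np.float64(68.0), np.float64(-0.2)), (np.float64(77.0), np.float64(-0.4)), (np.float64(86.0), np.float64(0.4)), (np.float64(95.0), np.float64(0.2)), (np.float64(104.0), np.float64(-0.0)), (np.float64(113.0), np.float64(-0.2)), (np.float64(122.0), np.float64(-0.4)), (np.float64(131.0), np.float64(0.4)), (np.float64(250.0), np.float64(-0.4)), (np.float64(260.0), np.float64(-0.6)), (np.float64(270.0), np.float64(0.1)), (np.float64(280.0), np.float64(-0.1)), (np.float64(290.0), np.float64(-0.3)), (np.float64(300.0), np.float64(-0.6)), (np.float64(310.0), np.float64(-0.8)), (np.float64(320.0), np.float64(-0.0)), (np.float64(330.0), np.float64(-0.3)), (np.float64(340.0), np.float64(-0.5)), (np.float64(350.0), np.float64(-0.7)), (np.float64(360.0), np.float64(-1.0)), (np.float64(370.0), np.float64(-0.2)), (np.float64(380.0), np.float
[... 1307 characters left out ...]
at64(3.6)), (np.int64(245), np.float64(4.3)), (np.int64(257), np.float64(5.0)), (np.int64(269), np.float64(5.7)), (np.int64(281), np.float64(5.5)), (np.int64(293), np.float64(6.2)), (np.int64(305), np.float64(6.9)), (np.int64(317), np.float64(7.6)), (np.int64(329), np.float64(8.3)), (np.int64(341), np.float64(8.0)), (np.int64(353), np.float64(8.7)), (np.int64(365), np.float64(9.5)), (np.int64(377), np.float64(7.2)), (np.int64(389), np.float64(3.9)), (np.int64(401), np.float64(0.6)), (np.int64(413), np.float64(-2.7)), (np.int64(425), np.float64(-6.0)), (np.int64(437), np.float64(-9.3)), (np.int64(449), np.float64(-12.5)), (np.int64(461), np.float64(-15.8)), (np.int64(473), np.float64(-19.1))]
```

```bash
cat >> h.py <<'E'
from scipy.spatial.transform import Rotation as Ro
def tool(st): return Ro.from_euler("xyz",st["tcp_rot"]).as_matrix()
def plan(st,tip,yaw_jaw,ahead=171):
    """tip: target world of the point `ahead` mm along tool x; jaw y axis along +-yaw_jaw, tool down. prints needed moves"""
    R=tool(st); p=np.array(st["eef_pos"])
    best=None
    for k in(0,np.pi):
        a=yaw_jaw+k; y=np.array([np.cos(a),np.sin(a),0]); x=np.array([0,0,-1.]); z=np.cross(x,y)
        T=np.stack([x,y,z],1); w=Ro.from_matrix(R.T@T).as_rotvec()
        goal=np.array(tip)-ahead*x; d=R.T@(goal-p)
        print("rotvec tool",w.round(3),"shift tool now",d.round(1),"shift after turn",(T.T@(goal-p)).round(1))
def show(st):
    R=tool(st); print("t",round(st["t"],2),"grasp",(st["eef_pos"]+171*R[:,0]).round(1),"tool x",R[:,0].round(3),"y",R[:,1].round(3),"F",st["ft_force"].round(1),"op",round(st["opening"],3),"q",st["joints"].round(2))
E
python3 - <<'E'
from h import *
from cell import env
t=load("top0.npy");s=load("scene0.npy")
st=env.state();show(st)
def sub(pts,f,ox,oy): return [((x+.5)/f-.5+ox,(y+.5)/f-.5+oy) for x,y in pts]
P=np.array([onz(t,u,v,42)[:2] for u,v in sub([(162,112),(234,137),(190,260),(122,240)],5,105,170)]);print(P.round(1),P.mean(0))
plan(st,[530,293,150],-0.277+np.pi/2)
E
```

```text
t 0.1 grasp [ 205.3 -590.1  233.2] tool x [-0.     0.001 -1.   ] y [ 0.329 -0.944 -0.001] F [-0.6  0.6 -0. ] op 0.997 q [-1.34  0.49  1.56  0.    1.09 -0.11]
[[562.3 298. ]
 [551.3 264.5]
 [494.2 282.5]
 [503.  314. ]] [527.70835466 289.74576057]
rotvec tool [-2.53e+00 -1.00e-03  0.00e+00] shift tool now [  84.  -727.5 -596.8] shift after turn [ 83.2 938.4  70.7]
rotvec tool [0.612 0.    0.001] shift tool now [  84.  -727.5 -596.8] shift after turn [  83.2 -938.4  -70.7]
```

```bash
cat >> h.py <<'E'
def rows(st,tip,yaw,op,ahead=171,vmax=58,wmax=0.18,n=None):
    """straight line of rows to put grasp point at tip with jaw yaw (exact, shortest turn)"""
    R=tool(st); p=np.array(st["eef_pos"]); x=np.array([0,0,-1.]); y=np.array([np.cos(yaw),np.sin(yaw),0])
    T=np.stack([x,y,np.cross(x,y)],1); goal=np.array(tip)-ahead*x
    w=Ro.from_matrix(R.T@T).as_rotvec(); D=goal-p
    n=n or int(max(1,np.ceil(max(np.abs(R.T@D).max(),np.linalg.norm(D))/vmax),np.ceil(np.abs(w).max()/wmax)))
    Rk=R.copy()
    for k in range(n):
        d=Rk.T@(D/n); print([round(float(v),1) for v in d]+[round(float(v),3) for v in w/n]+[op])
        Rk=Rk@Ro.from_rotvec(w/n).as_matrix()
    print("n",n)
E
python3 - <<'E'
from h import *
from cell import env
st=env.state()
st2=dict(st)
rows(st,[400,-200,215],-1.236+0.9,1)
R=Ro.from_matrix(np.stack([[0,0,-1.],[np.cos(-.336),np.sin(-.336),0],np.cross([0,0,-1.],[np.cos(-.336),np.sin(-.336),0])],1))
st2["tcp_rot"]=R.as_euler("xyz");st2["eef_pos"]=np.array([400,-200,386.])
rows(st2,[527,291,150],1.294,1)
E
```

```text
[2.3, -38.1, -39.0, -0.113, -0.0, 0.0, 1]
[2.3, -33.5, -43.0, -0.113, -0.0, 0.0, 1]
[2.3, -28.4, -46.5, -0.113, -0.0, 0.0, 1]
[2.3, -23.0, -49.4, -0.113, -0.0, 0.0, 1]
[2.3, -17.3, -51.7, -0.113, -0.0, 0.0, 1]
[2.3, -11.4, -53.3, -0.113, -0.0, 0.0, 1]
[2.3, -5.4, -54.2, -0.113, -0.0, 0.0, 1]
[2.3, 0.8, -54.5, -0.113, -0.0, 0.0, 1]
n 8
[6.5, -4.2, -50.5, -0.163, 0.0, -0.0, 1]
[6.5, 4.1, -50.6, -0.163, 0.0, -0.0, 1]
[6.5, 12.2, -49.2, -0.163, 0.0, -0.0, 1]
[6.5, 20.0, -46.6, -0.163, 0.0, -0.0, 1]
[6.5, 27.3, -42.7, -0.163, 0.0, -0.0, 1]
[6.5, 33.9, -37.7, -0.163, 0.0, -0.0, 1]
[6.5, 39.6, -31.7, -0.163, 0.0, -0.0, 1]
[6.5, 44.2, -24.9, -0.163, 0.0, -0.0, 1]
[6.5, 47.6, -17.4, -0.163, 0.0, -0.0, 1]
[6.5, 49.8, -9.4, -0.163, 0.0, -0.0, 1]
n 10<sys>:0: UserWarning: Gimbal lock detected. Setting third angle to zero since it is not possible to uniquely determine all angles.
```

Call:
jog_arm(deltas=[2, -38, -39, -0.113, 0, 0, 1, 2, -34, -43, -0.113, 0, 0, 1, 2, -28, -46, -0.113, 0, 0, 1, 2, -23, -49, -0.113, 0, 0, 1, 2, -17, -52, -0.113, 0, 0, 1, 2, -11, -53, -0.113, 0, 0, 1, 2, -5, -54, -0.113, 0, 0, 1, 2, 1, -54, -0.113, 0, 0, 1])

```text
t: 1.1
eef_pos: [398.3, -190.4, 386.2]
tcp_rot: [-2.537, 1.568, 1.866]
ft_force: [0.6, -0.2, -0.0]
opening: 0.996
```

Call:
jog_arm(deltas=[7, -4, -50, -0.163, 0, 0, 1, 7, 4, -50, -0.163, 0, 0, 1, 7, 12, -49, -0.163, 0, 0, 1, 7, 20, -46, -0.163, 0, 0, 1, 7, 27, -42, -0.163, 0, 0, 1, 7, 34, -37, -0.163, 0, 0, 1, 7, 40, -31, -0.163, 0, 0, 1, 7, 44, -25, -0.163, 0, 0, 1, 7, 46, -17, -0.163, 0, 0, 1, 7, 46, -9, -0.163, 0, 0, 1])

```text
t: 2.35
eef_pos: [500.9, 315.2, 314.5]
tcp_rot: [2.175, 1.569, 1.98]
ft_force: [-0.4, -0.4, -0.5]
opening: 0.999
```

```bash
cat > look.py <<'E'
import sys,cv2,numpy as np
from cell import env,eyes
from h import *
tag=sys.argv[1]
show(env.state())
for n in("top","scene"):
    d=eyes.read_camera(n); np.save(f"{n}{tag}.npy",d,allow_pickle=True); cv2.imwrite(f"pics/{n}{tag}.png",d["image"][:,:,::-1])
E
python3 look.py 1
python3 - <<'E'
from h import *
for n,b in(("top1",(90,150,230,270)),("scene1",(330,130,470,290))):
    im=load(n+".npy")["image"][b[1]:b[3],b[0]:b[2],::-1]
    cv2.imwrite(f"pics/{n}z.png",cv2.resize(im,None,fx=4,fy=4 if n=="top1" else 3.7,interpolation=cv2.INTER_CUBIC))
E
```

```text
t 2.35 grasp [500.8 315.6 143.5] tool x [-0.001  0.002 -1.   ] y [0.193 0.981 0.002] F [-0.4 -0.4 -0.5] op 0.999 q [ 0.45  0.55  1.74  0.    0.86 -0.93]
```

View pics/scene1z.png

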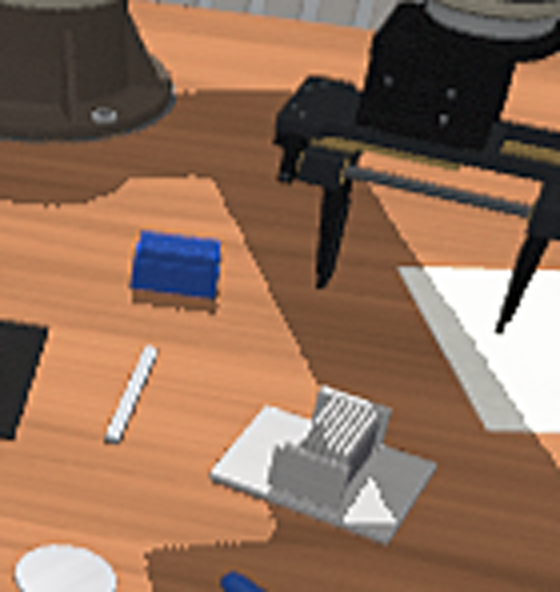

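View pics/top1.png

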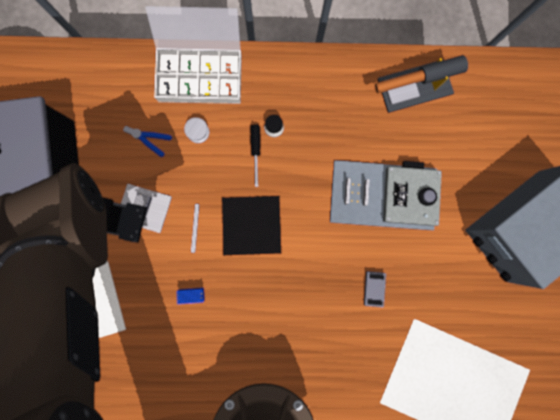

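Run:
```python
from h import *
from cell import env
st=env.state();R=tool(st);s=load("scene1.npy")
g=st["eef_pos"]+190*R[:,0]
for o in(-53,-47.5,47.5,53): print(o,proj(s,g+o*R[:,1]).round(1))
rows(st,[528,291,110],1.294,1)
```

```text
-53 [407.7 204.4]
-47.5 [410.1 205.1]
47.5 [451.8 216.7]
53 [454.4 217.4]
[32.7, -20.3, 31.7, 0.084, -0.002, -0.002, 1]
n 1
```

Call:
jog_arm(deltas=[30, -20, 31, 0.084, 0, 0, 1, 35, 0, 0, 0, 0, 0, 1, 0, 0, 0, 0, 0, 0, 1])

```text
t: 2.82
eef_pos: [527.6, 290.7, 247.0]
tcp_rot: [2.578, 1.568, 2.298]
ft_force: [1.2, 0.2, -0.2]
opening: 0.998
```

```bash
python3 look.py 2
python3 - <<'E'
from h import *
from cell import env
im=load("scene2.npy")["image"][170:290,340:470,::-1]
cv2.imwrite(f"pics/scene2z.png",cv2.resize(im,None,fx=5,fy=5,interpolation=cv2.INTER_CUBIC))
im=load("top2.npy")["image"][150:250,90:190,::-1]
cv2.imwrite(f"pics/top2z.png",cv2.resize(im,None,fx=5,fy=5,interpolation=cv2.INTER_CUBIC))
rows(env.state(),[528,291.5,29],1.294,1)
E
```

```text
t 2.83 grasp [527.3 291.1  76. ] tool x [-0.002  0.002 -1.   ] y [0.277 0.961 0.001] F [ 1.2  0.2 -0.2] op 0.998 q [ 0.39  0.65  1.76  0.    0.73 -0.9 ]
[49.6, 0.0, -0.3, -0.003, 0.001, -0.004, 1]
n 1
```

View pics/scene2z.png

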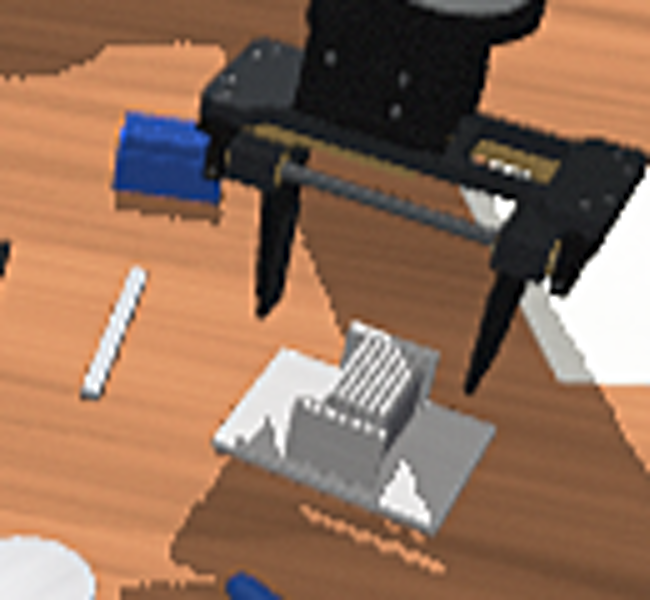

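View pics/top2z.png

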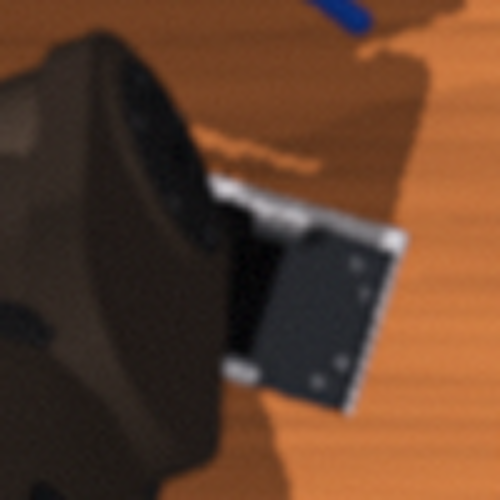

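Call:
jog_arm(deltas=[25, 0, 0, 0, 0, 0, 1, 20, 0, 0, 0, 0, 0, 1, 0, 0, 0, 0, 0, 0, 1])

```text
t: 3.3
eef_pos: [529.0, 291.8, 209.2]
tcp_rot: [0.883, 1.559, 0.603]
ft_force: [0.4, 0.1, 0.1]
opening: 0.999
```

```bash
python3 look.py 3
python3 - <<'E'
from h import *
im=load("scene3.npy")["image"][170:290,340:470,::-1]
cv2.imwrite(f"pics/scene3z.png",cv2.resize(im,None,fx=5,fy=5,interpolation=cv2.INTER_CUBIC))
E
```

```text
t 3.3 grasp [530.6 292.9  38.2] tool x [ 0.009  0.006 -1.   ] y [0.276 0.961 0.009] F [0.4 0.1 0.1] op 0.999 q [ 0.39  0.71  1.77  0.    0.65 -0.9 ]
```

View pics/scene3z.png

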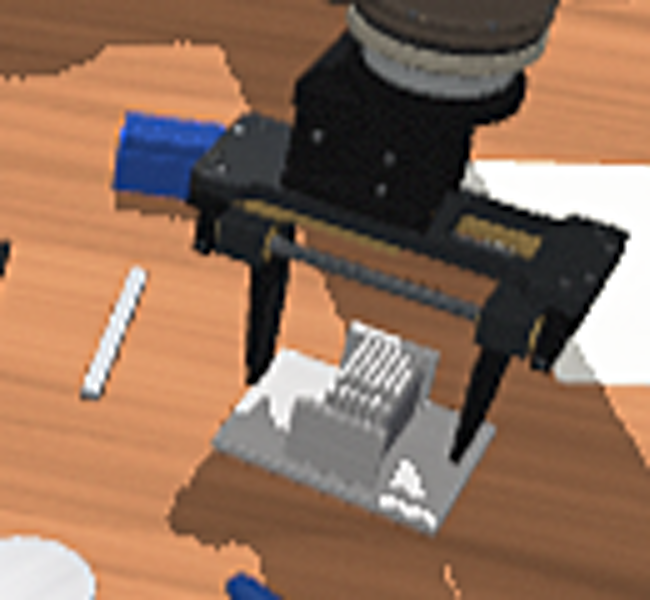

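Run:
```python
from h import *
from cell import env
rows(env.state(),[528.5,292,29],1.294,1)
```

```text
[10.2, -0.2, -0.8, -0.003, 0.009, -0.01, 1]
n 1
```

Call:
jog_arm(deltas=[10, 0, -1, -0.003, 0.009, -0.01, 1, 0, 0, 0, 0, 0, 0, 1])

```text
t: 3.65
eef_pos: [528.5, 292.4, 201.6]
tcp_rot: [0.663, 1.569, 0.387]
ft_force: [1.0, 0.6, 0.5]
opening: 1.004
```

```bash
python3 -c "
from h import *
from cell import env
show(env.state())"
```

```text
t 3.65 grasp [528.8 292.5  30.6] tool x [ 0.001  0.001 -1.   ] y [0.273 0.962 0.001] F [1.  0.6 0.5] op 1.004 q [ 0.4   0.72  1.77 -0.    0.64 -0.9 ]
```

Call:
jog_arm(deltas=[0, 0, 0, 0, 0, 0, 0, 0, 0, 0, 0, 0, 0, 0, 0, 0, 0, 0, 0, 0, 0, 0, 0, 0, 0, 0, 0, 0, 0, 0, 0, 0, 0, 0, 0, 0, 0, 0, 0, 0, 0, 0])

```text
t: 4.4
eef_pos: [528.6, 292.5, 202.2]
tcp_rot: [0.679, 1.569, 0.402]
ft_force: [0.3, 0.2, -0.4]
opening: 0.427
```

```bash
python3 -c "
from h import *
from cell import env
show(env.state())"
```

```text
t 4.4 grasp [529.  292.6  31.2] tool x [ 0.002  0.001 -1.   ] y [0.273 0.962 0.001] F [ 0.3  0.2 -0.4] op 0.427 q [ 0.4   0.72  1.77  0.    0.64 -0.9 ]
```

Call:
jog_arm(deltas=[0, 0, 0, 0, 0, 0, 0, 0, 0, 0, 0, 0, 0, 0, 0, 0, 0, 0, 0, 0, 0])

```text
t: 4.78
eef_pos: [528.7, 292.6, 202.2]
tcp_rot: [0.689, 1.568, 0.412]
ft_force: [0.4, 0.8, -0.4]
opening: 0.335
```

Call:
jog_arm(deltas=[-8, 0, 0, 0, 0, 0, 0, -15, 0, 0, 0, 0, 0, 0, -20, 0, 0, 0, 0, 0, 0, -20, 0, 0, 0, 0, 0, 0, 0, 0, 0, 0, 0, 0, 0])

```text
t: 5.4
eef_pos: [528.4, 292.4, 270.3]
tcp_rot: [0.662, 1.567, 0.385]
ft_force: [-0.8, 0.1, -1.6]
opening: 0.337
```

```bash
python3 look.py 4
python3 - <<'E'
from h import *
from cell import env
im=load("scene4.npy")["image"][150:290,340:470,::-1]
cv2.imwrite(f"pics/scene4z.png",cv2.resize(im,None,fx=4,fy=4,interpolation=cv2.INTER_CUBIC))
rows(env.state(),[490,36,100],1.5708,0)
E
```

```text
t 5.4 grasp [529.  292.6  99.3] tool x [ 0.003  0.001 -1.   ] y [0.273 0.962 0.002] F [-0.8  0.1 -1.6] op 0.337 q [ 0.4   0.62  1.74 -0.    0.78 -0.9 ]
[-0.5, -51.4, 6.7, -0.055, 0.0, -0.0, 0]
[-0.5, -51.7, 3.8, -0.055, 0.0, -0.0, 0]
[-0.5, -51.8, 0.9, -0.055, 0.0, -0.0, 0]
[-0.5, -51.8, -1.9, -0.055, 0.0, -0.0, 0]
[-0.5, -51.6, -4.8, -0.055, 0.0, -0.0, 0]
n 5
```

View pics/scene4z.png

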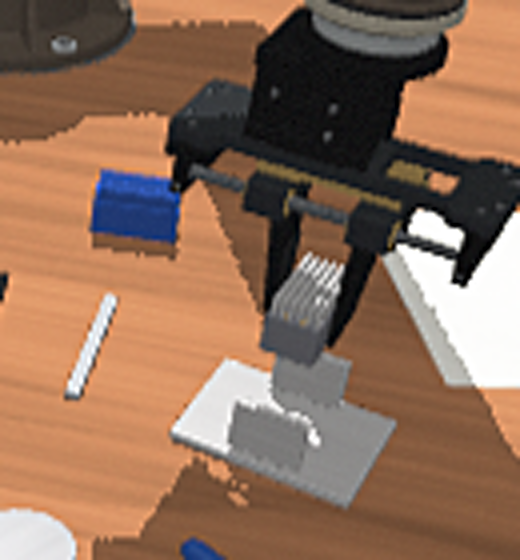

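Call:
jog_arm(deltas=[0, -51, 6, -0.055, 0, 0, 0, 0, -52, 4, -0.055, 0, 0, 0, 0, -52, 1, -0.055, 0, 0, 0, 0, -52, -2, -0.055, 0, 0, 0, 0, -51, -5, -0.055, 0, 0, 0, 0, 0, 0, 0, 0, 0, 0])

```text
t: 6.25
eef_pos: [488.0, 29.5, 264.2]
tcp_rot: [3.108, 1.566, 3.118]
ft_force: [0.2, 0.6, -1.6]
opening: 0.336
```

Run:
```python
from h import *
from cell import env
st=env.state();show(st)
rows(st,[487,38,40],1.5708,0)
```

```text
t 6.25 grasp [487.2  29.5  93.2] tool x [-0.005  0.    -1.   ] y [-0.009  1.     0.   ] F [ 0.2  0.6 -1.6] op 0.336 q [-0.07  0.51  2.03 -0.    0.61 -1.65]
[53.2, 8.5, -0.7, 0.009, -0.005, -0.0, 0]
n 1
```

Call:
jog_arm(deltas=[27, 4, 0, 0.009, -0.005, 0, 0, 25, 4, 0, 0, 0, 0, 0, 0, 0, 0, 0, 0, 0, 0])

```text
t: 6.62
eef_pos: [488.0, 38.5, 210.1]
tcp_rot: [2.258, 1.57, 2.256]
ft_force: [0.5, -0.1, -0.4]
opening: 0.33
```

Run:
```python
from h import *
from cell import env
st=env.state();show(st)
rows(st,[487,38,30],1.5708,0)
```

```text
t 6.62 grasp [488.   38.6  39.1] tool x [-0.  0. -1.] y [0.002 1.    0.   ] F [ 0.5 -0.1 -0.4] op 0.33 q [-0.06  0.61  2.06  0.    0.47 -1.63]
[9.1, -0.5, -1.0, -0.002, -0.0, -0.0, 0]
n 1
```

Call:
jog_arm(deltas=[5, 0, 0, 0, 0, 0, 0, 4, 0, 0, 0, 0, 0, 0, 0, 0, 0, 0, 0, 0, 0])

```text
t: 7.0
eef_pos: [488.4, 39.3, 201.8]
tcp_rot: [0.287, 1.57, 0.285]
ft_force: [-0.6, 0.3, -0.3]
opening: 0.334
```

Call:
jog_arm(deltas=[2, 0, 0, 0, 0, 0, 0, 0, 0, 0, 0, 0, 0, 0])

```text
t: 7.25
eef_pos: [488.5, 39.3, 200.3]
tcp_rot: [0.121, 1.569, 0.119]
ft_force: [0.3, -0.8, -0.9]
opening: 0.334
```

Call:
jog_arm(deltas=[1.5, 0, 0, 0, 0, 0, 0, 0, 0, 0, 0, 0, 0, 0])

```text
t: 7.5
eef_pos: [488.6, 39.3, 199.3]
tcp_rot: [0.069, 1.568, 0.068]
ft_force: [-0.5, 0.4, -1.8]
opening: 0.332
```

Call:
jog_arm(deltas=[1.5, 0, 0, 0, 0, 0, 0, 0, 0, 0, 0, 0, 0, 0])

```text
t: 7.75
eef_pos: [488.5, 39.2, 199.5]
tcp_rot: [0.029, 1.566, 0.027]
ft_force: [0.2, 0.5, -1.7]
opening: 0.334
```

Call:
jog_arm(deltas=[2.5, 0, 0, 0, 0, 0, 0, 0, 0, 0, 0, 0, 0, 0])

```text
t: 8.0
eef_pos: [488.6, 39.3, 199.0]
tcp_rot: [-0.005, 1.564, -0.007]
ft_force: [0.2, 0.5, -0.7]
opening: 0.334
```

```bash
python3 look.py 5
python3 - <<'E'
from h import *
im=load("scene5.npy")["image"][130:270,240:380,::-1]
cv2.imwrite(f"pics/scene5z.png",cv2.resize(im,None,fx=4,fy=4,interpolation=cv2.INTER_CUBIC))
E
```

```text
t 8.0 grasp [489.8  39.3  28. ] tool x [ 0.007 -0.    -1.   ] y [ 0.002  1.    -0.   ] F [ 0.2  0.5 -0.7] op 0.334 q [-0.05  0.63  2.06  0.    0.44 -1.62]
```

View pics/scene5z.png

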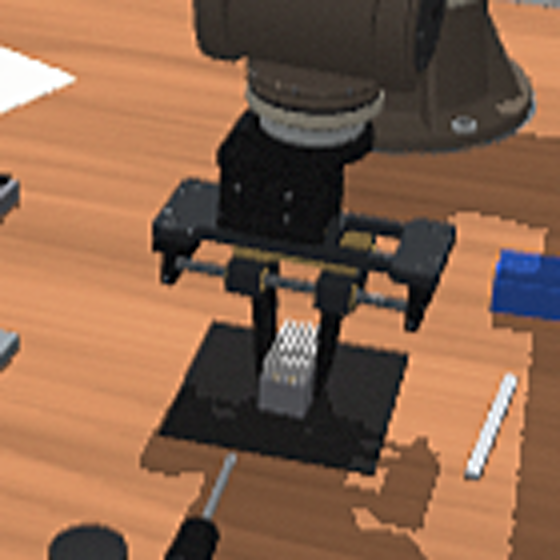

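Call:
jog_arm(deltas=[2.5, 0, 0, 0, 0, -0.007, 0, 2, 0, 0, 0, 0, 0, 0])

```text
t: 8.35
eef_pos: [488.5, 40.4, 197.7]
tcp_rot: [-0.565, 1.559, -0.567]
ft_force: [-10.8, -8.7, 46.9]
opening: 0.332
```

```bash
python3 -c "
from h import *
from cell import env
show(env.state())"
```

```text
t 8.35 grasp [490.2  39.4  26.7] tool x [ 0.01  -0.006 -1.   ] y [ 0.002  1.    -0.006] F [-10.8  -8.7  46.9] op 0.332 q [-0.05  0.63  2.06 -0.01  0.43 -1.61]
```

Call:
jog_arm(deltas=[-1, 0, 0, 0, 0, 0, 0])

```text
t: 8.48
eef_pos: [488.4, 40.5, 199.0]
tcp_rot: [-0.547, 1.559, -0.549]
ft_force: [0.1, 0.8, -1.6]
opening: 0.336
```

Run:
```python
from h import *
from cell import env
st=env.state();show(st)
rows(st,[489,39.3,27.9],1.5708,0)
```

```text
t 8.47 grasp [490.2  39.4  28. ] tool x [ 0.01  -0.006 -1.   ] y [ 0.002  1.    -0.006] F [ 0.1  0.8 -1.6] op 0.336 q [-0.05  0.63  2.06 -0.01  0.44 -1.61]
[0.1, -1.2, 0.6, -0.002, 0.01, 0.006, 0]
n 1
```

Call:
jog_arm(deltas=[0, -1, 0.6, 0, 0.01, 0.006, 0, 0.5, 0, 0, 0, 0, 0, 0])

```text
t: 8.72
eef_pos: [489.1, 39.4, 198.0]
tcp_rot: [2.932, 1.57, 2.93]
ft_force: [-0.3, -0.3, 5.9]
opening: 0.334
```

Run:
```python
from h import *
from cell import env
show(env.state())
```

```text
t 8.72 grasp [488.9  39.5  27. ] tool x [-0.001  0.    -1.   ] y [0.002 1.    0.   ] F [-0.3 -0.3  5.9] op 0.334 q [-0.05  0.63  2.06  0.    0.45 -1.62]
```

Call:
jog_arm(deltas=[0, 0, 0, 0, 0, 0, 0.6, 0, 0, 0, 0, 0, 0, 0.6, 0, 0, 0, 0, 0, 0, 0.6, 0, 0, 0, 0, 0, 0, 0.6])

```text
t: 9.22
eef_pos: [489.1, 39.3, 197.2]
tcp_rot: [3.027, 1.568, 3.025]
ft_force: [0.2, 0.2, -0.6]
opening: 0.6
```

Call:
jog_arm(deltas=[-15, 0, 0, 0, 0, 0, 0.7, -30, 0, 0, 0, 0, 0, 1, -30, 0, 0, 0, 0, 0, 1])

```text
t: 9.6
eef_pos: [489.1, 39.3, 274.4]
tcp_rot: [3.064, 1.565, 3.061]
ft_force: [0.8, -0.1, -0.1]
opening: 0.853
```

```bash
python3 look.py 6
python3 - <<'E'
from h import *
from cell import env
rows(env.state(),[489,39.3,85],0,1)
im=load("scene6.npy")["image"][130:270,240:380,::-1]
cv2.imwrite(f"pics/scene6z.png",cv2.resize(im,None,fx=4,fy=4,interpolation=cv2.INTER_CUBIC))
E
```

```text
t 9.6 grasp [488.1  39.4 103.4] tool x [-0.006  0.    -1.   ] y [0.002 1.    0.   ] F [ 0.8 -0.1 -0.1] op 0.853 q [-0.05  0.49  2.01  0.    0.64 -1.62]
[2.2, -0.0, -0.1, 0.174, -0.0, 0.0, 1]
[2.2, -0.0, -0.1, 0.174, -0.0, 0.0, 1]
[2.2, -0.0, -0.1, 0.174, -0.0, 0.0, 1]
[2.2, -0.0, -0.0, 0.174, -0.0, 0.0, 1]
[2.2, -0.0, -0.0, 0.174, -0.0, 0.0, 1]
[2.2, -0.0, -0.0, 0.174, -0.0, 0.0, 1]
[2.2, -0.0, -0.0, 0.174, -0.0, 0.0, 1]
[2.2, -0.1, -0.0, 0.174, -0.0, 0.0, 1]
[2.2, -0.1, -0.0, 0.174, -0.0, 0.0, 1]
n 9
```

View pics/scene6z.png

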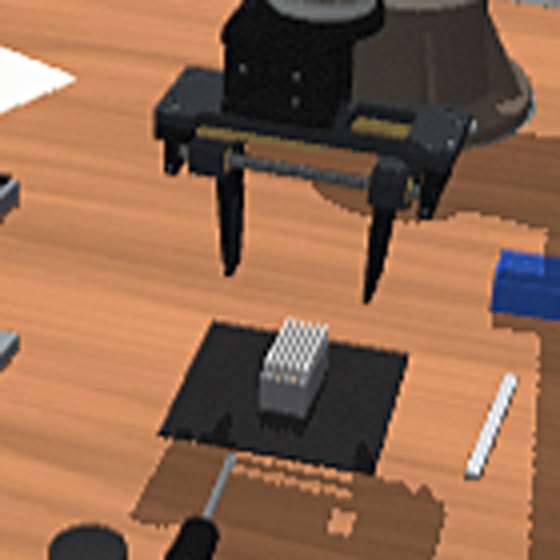

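Call:
jog_arm(deltas=[2, 0, 0, 0.174, 0, 0, 1, 2, 0, 0, 0.174, 0, 0, 1, 2, 0, 0, 0.174, 0, 0, 1, 2, 0, 0, 0.174, 0, 0, 1, 2, 0, 0, 0.174, 0, 0, 1, 2, 0, 0, 0.174, 0, 0, 1, 2, 0, 0, 0.174, 0, 0, 1, 2, 0, 0, 0.174, 0, 0, 1, 2, 0, 0, 0.174, 0, 0, 1, 0, 0, 0, 0, 0, 0, 1])

```text
t: 10.95
eef_pos: [487.8, 39.5, 258.9]
tcp_rot: [-2.619, 1.571, 2.047]
ft_force: [0.3, 0.7, -0.3]
opening: 1.0
```

```bash
python3 look.py 7
python3 - <<'E'
from h import *
from cell import env
rows(env.state(),[489,39.4,60],0,1,n=1)
im=load("top7.npy")["image"][180:270,210:300,::-1]
cv2.imwrite(f"pics/top7z.png",cv2.resize(im,None,fx=5,fy=5,interpolation=cv2.INTER_CUBIC))
E
```

```text
t 10.95 grasp [487.8  39.5  87.9] tool x [-0.  0. -1.] y [ 0.999 -0.047 -0.   ] F [ 0.3  0.7 -0.3] op 1.0 q [-0.05  0.52  2.03  0.    0.59 -0.01]
[28.0, 1.2, 0.0, -0.044, -0.0, -0.0, 1]
n 1
```

View pics/top7z.png

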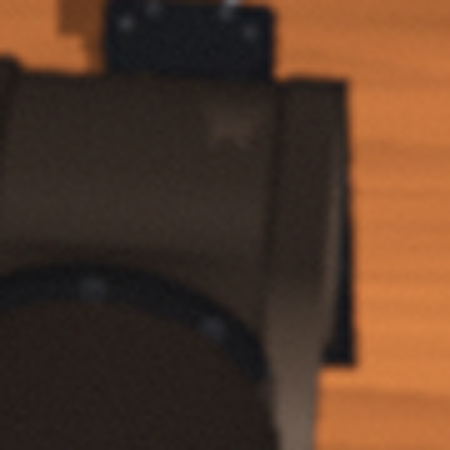

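Call:
jog_arm(deltas=[28, 1, 0, -0.046, 0, 0, 1, 22, 0, 0, 0, 0, 0, 1, 9, 0, 0, 0, 0, 0, 1, 0, 0, 0, 0, 0, 0, 1])

```text
t: 11.55
eef_pos: [489.2, 39.4, 199.5]
tcp_rot: [1.54, 1.568, -0.015]
ft_force: [-0.5, 0.2, 0.1]
opening: 1.002
```

```bash
python3 look.py 8
python3 - <<'E'
from h import *
from cell import env
rows(env.state(),[489,39.4,27],0,1,n=1)
im=load("scene8.npy")["image"][130:270,240:380,::-1]
cv2.imwrite(f"pics/scene8z.png",cv2.resize(im,None,fx=4,fy=4,interpolation=cv2.INTER_CUBIC))
E
```

```text
t 11.55 grasp [489.6  39.4  28.5] tool x [ 0.002 -0.    -1.   ] y [1.    0.016 0.002] F [-0.5  0.2  0.1] op 1.002 q [-0.05  0.63  2.06  0.    0.45 -0.07]
[2.2, -0.3, 0.0, 0.015, 0.0, -0.004, 1]
n 1
```

View pics/scene8z.png

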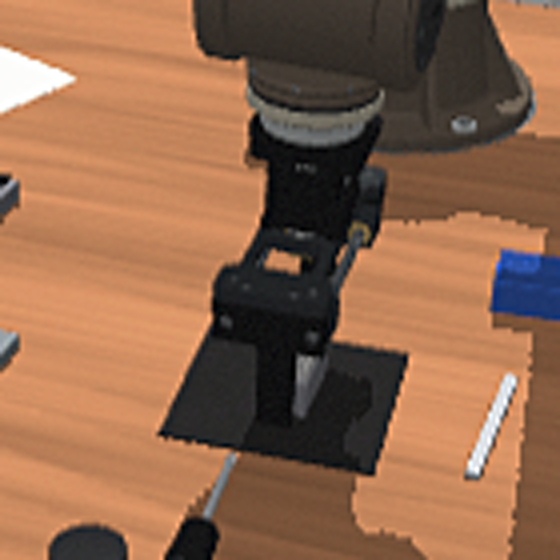

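Good. Fix yaw, close.

Call:
jog_arm(deltas=[1, 0, 0, 0.015, 0, -0.003, 1, 0, 0, 0, 0, 0, 0, 0, 0, 0, 0, 0, 0, 0, 0, 0, 0, 0, 0, 0, 0, 0, 0, 0, 0, 0, 0, 0, 0, 0, 0, 0, 0, 0, 0, 0, 0, 0, 0, 0, 0, 0, 0])

```text
t: 12.52
eef_pos: [489.5, 39.5, 200.7]
tcp_rot: [1.476, 1.568, -0.095]
ft_force: [-0.1, -0.3, -0.2]
opening: 0.628
```

```bash
python3 -c "
from h import *
from cell import env
show(env.state())"
```

```text
t 12.53 grasp [490.   39.4  29.7] tool x [ 0.003 -0.    -1.   ] y [ 1.    -0.     0.003] F [-0.1 -0.3 -0.2] op 0.628 q [-0.05  0.63  2.06 -0.    0.45 -0.05]
```

Call:
jog_arm(deltas=[0, 0, 0, 0, 0, 0, 0, -8, 0, 0, 0, 0, 0, 0, -25, 0, 0, 0, 0, 0, 0, -35, 0, 0, 0, 0, 0, 0, 0, 0, 0, 0, 0, 0, 0])

```text
t: 13.15
eef_pos: [489.2, 39.5, 271.3]
tcp_rot: [1.453, 1.569, -0.118]
ft_force: [-0.9, 0.7, -2.0]
opening: 0.63
```

```bash
python3 look.py 9
python3 - <<'E'
from h import *
from cell import env
rows(env.state(),[572,-210,110],-0.062,0)
im=load("scene9.npy")["image"][120:270,220:380,::-1]
cv2.imwrite(f"pics/scene9z.png",cv2.resize(im,None,fx=4,fy=4,interpolation=cv2.INTER_CUBIC))
im=load("top9.npy")["image"][140:240,320:460,::-1]
cv2.imwrite(f"pics/top9z.png",cv2.resize(im,None,fx=5.7,fy=5.7,interpolation=cv2.INTER_CUBIC))
E
```

```text
t 13.15 grasp [489.5  39.4 100.3] tool x [ 0.002 -0.    -1.   ] y [ 1.    -0.     0.002] F [-0.9  0.7 -2. ] op 0.63 q [-0.05  0.5   2.02 -0.    0.62 -0.05]
[-2.4, 16.6, 49.9, 0.012, 0.0, 0.0, 0]
[-2.4, 17.3, 49.7, 0.012, 0.0, 0.0, 0]
[-2.4, 17.9, 49.5, 0.012, 0.0, 0.0, 0]
[-2.4, 18.5, 49.2, 0.012, 0.0, 0.0, 0]
[-2.3, 19.1, 49.0, 0.012, 0.0, 0.0, 0]
n 5
```

View pics/scene9z.png

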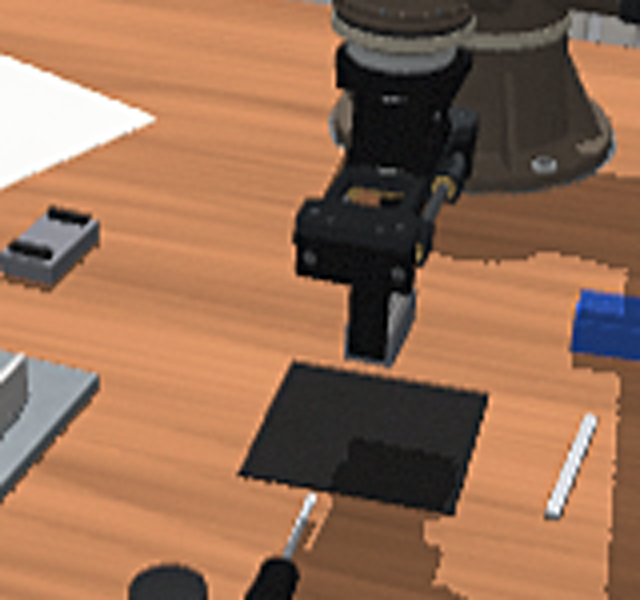

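View pics/top9z.png

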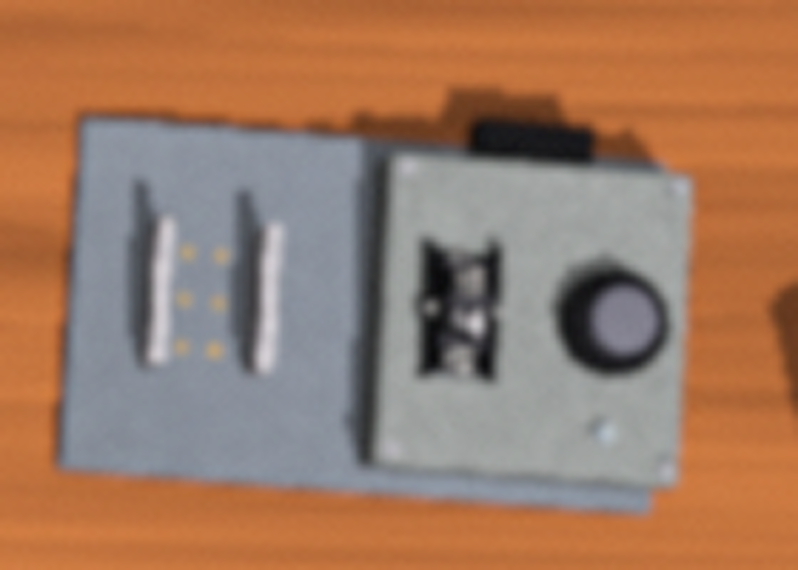

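Run:
```python
from h import *
t=load("top9.npy")
def P(x,y,z): return onz(t,(x+.5)/5.7-.5+320,(y+.5)/5.7-.5+140,z)[:2]
pads=np.array([P(*q,12) for q in [(188,252),(222,255),(183,299),(218,304),(181,347),(214,350)]]);print("pads",pads.mean(0).round(1),pads.round(1).tolist())
c,s=np.cos(-.062),np.sin(-.062);X=np.array([c,s]);Y=np.array([-s,c])
a=np.mean([P(176,216,46),P(168,362,46)],0)-19*Y; b=np.mean([P(284,222,46),P(274,370,46)],0)+25*Y
print("walls",a.round(1),b.round(1), P(176,216,46)-P(168,362,46))
L=np.array([P(82,116,12),P(60,467,12)]);print("base left",L.round(1),L.mean(0).round(1),np.arctan2(*(L[0]-L[1])[::-1]))
Cn=np.array([P(388,154,42),P(692,178,42),P(677,486,42),P(370,462,42)]);print("console",Cn.round(1).tolist(),Cn.mean(0).round(1))
print("button",P(630,321,64).round(1))
W=np.array([P(424,242,42),P(497,242,42),P(494,380,42),P(418,376,42)]);print("wheel opening",W.mean(0),W.round(1).tolist())
# pixel colors along
```

```text
pads [ 572.8 -211.8] [[593.5, -206.2], [592.5, -220.6], [573.6, -204.2], [571.7, -219.0], [553.3, -203.4], [552.3, -217.3]]
walls [ 572.9 -212.7] [ 573.4 -212.5] [59.79142053 -3.0708476 ]
base left [[ 650.6 -161.2]
 [ 502.1 -152.8]] [ 576.4 -157. ] -0.056124014190167625
console [[631.6, -283.3], [623.9, -408.9], [497.1, -401.2], [504.9, -275.5]] [ 564.4 -342.2]
button [ 562.1 -374.8]
wheel opening [ 567.77005623 -311.94570602] [[595.5, -298.0], [596.0, -328.1], [539.2, -326.5], [540.4, -295.3]]
```

Call:
jog_arm(deltas=[-2, 16, 50, 0.012, 0, 0, 0, -2, 17, 50, 0.012, 0, 0, 0, -2, 18, 50, 0.012, 0, 0, 0, -2, 18, 49, 0.012, 0, 0, 0, -2, 19, 49, 0.012, 0, 0, 0, 0, 0, 0, 0, 0, 0, 0])

```text
t: 14.0
eef_pos: [572.4, -217.9, 271.2]
tcp_rot: [-1.81, 1.559, 2.842]
ft_force: [-0.9, 0.6, -1.6]
opening: 0.629
```

Run:
```python
from h import *
from cell import env
st=env.state();show(st)
rows(st,[573,-212.3,110],-0.060,0)
```

```text
t 14.0 grasp [ 570.4 -217.3  100.2] tool x [-0.012  0.004 -1.   ] y [ 0.998 -0.06  -0.012] F [-0.9  0.6 -1.6] op 0.629 q [-0.47  0.63  1.71 -0.    0.81 -0.41]
[-9.8, 0.2, -5.7, 0.0, -0.003, 0.012, 0]
n 1
```

Call:
jog_arm(deltas=[10, 0, -5.5, 0, -0.003, 0.012, 0, 10, 0, 0, 0, 0, 0, 0, 0, 0, 0, 0, 0, 0, 0])

```text
t: 14.38
eef_pos: [571.6, -209.7, 247.2]
tcp_rot: [-2.049, 1.566, 2.605]
ft_force: [-0.4, -0.0, -0.7]
opening: 0.63
```

```bash
python3 look.py 10
python3 - <<'E'
from h import *
from cell import env
rows(env.state(),[573,-212.3,78],-0.060,0)
im=load("scene10.npy")["image"][120:250,120:260,::-1]
cv2.imwrite(f"pics/scene10z.png",cv2.resize(im,None,fx=4.5,fy=4.5,interpolation=cv2.INTER_CUBIC))
im=load("top10.npy")["image"][140:240,320:460,::-1]
cv2.imwrite(f"pics/top10z.png",cv2.resize(im,None,fx=5.7,fy=5.7,interpolation=cv2.INTER_CUBIC))
E
```

```text
t 14.38 grasp [ 571.  -209.3   76.2] tool x [-0.004  0.002 -1.   ] y [ 0.998 -0.058 -0.004] F [-0.4 -0.  -0.7] op 0.63 q [-0.46  0.66  1.74  0.    0.75 -0.4 ]
[-0.9, 1.3, 2.2, 0.002, -0.001, 0.003, 0]
n 1
```

View pics/scene10z.png

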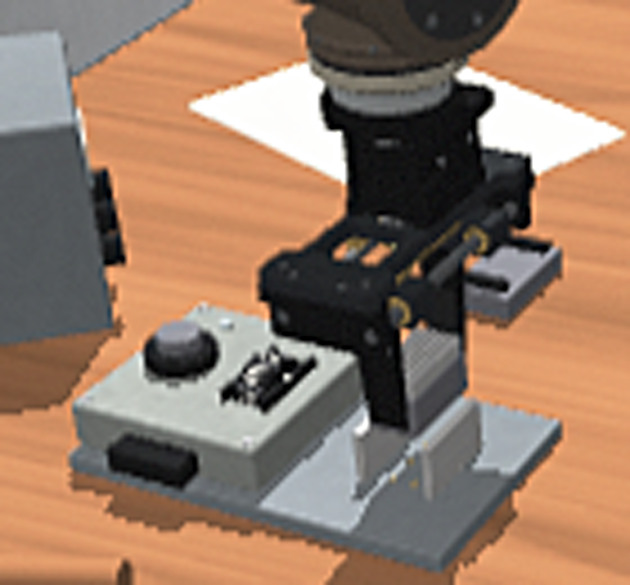

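View pics/top10z.png

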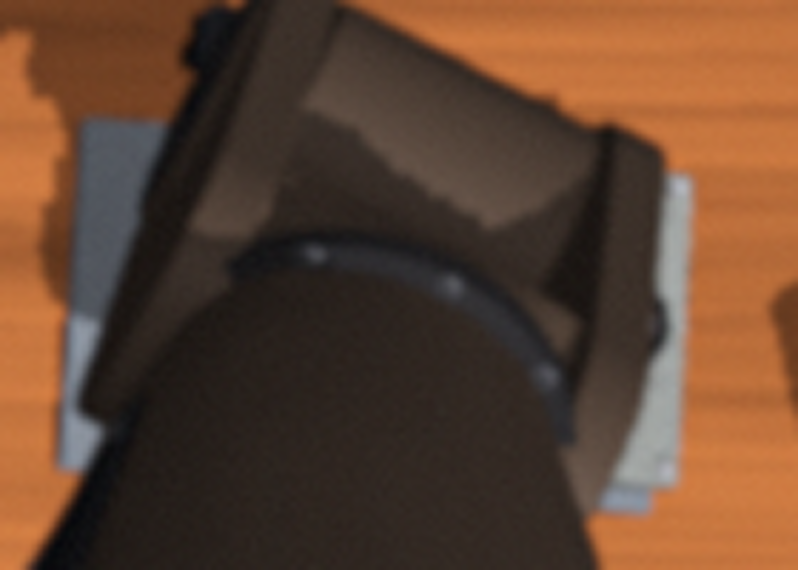

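Call:
jog_arm(deltas=[-1, 1.5, 2.5, 0.002, -0.001, 0.003, 0, 0, 0, 0, 0, 0, 0, 0])

```text
t: 14.72
eef_pos: [573.5, -212.4, 249.9]
tcp_rot: [1.486, 1.569, -0.145]
ft_force: [0.0, -0.5, -1.6]
opening: 0.631
```

```bash
python3 look.py 11
python3 - <<'E'
from h import *
from cell import env
st=env.state();R=tool(st)
s=load("scene11.npy");f=6;ox,oy=180,180
im=cv2.resize(s["image"][180:250,180:260,::-1],None,fx=f,fy=f,interpolation=cv2.INTER_CUBIC)
def z(p): q=proj(s,p); return ((q[0]+.5-ox)*f-.5,(q[1]+.5-oy)*f-.5)
g=st["eef_pos"]
for o in(30,):
  for w in(-10,10):
    p=g+190*R[:,0]+o*R[:,1]+w*R[:,2]; q=z(p); print("tip",o,w,np.round(q)); cv2.circle(im,tuple(int(round(v)) for v in q),2,(0,0,255),-1)
N=np.array([573,-212.3,12]);a=-.06;X=np.array([np.cos(a),np.sin(a),0]);Y=np.array([-np.sin(a),np.cos(a),0])
for x in(-30,30):
  for y in(-25,-19,19,25):
    for h in((34,0) if x==30 else (34,)):
      q=z(N+x*X+y*Y+[0,0,h]); print("wall",x,y,h,np.round(q)); cv2.circle(im,tuple(int(round(v)) for v in q),1,(255,0,0),-1)
cv2.imwrite("pics/scene11z.png",im)
cv2.imwrite("pics/scene11y.png",cv2.resize(s["image"][180:250,180:260,::-1],None,fx=f,fy=f,interpolation=cv2.INTER_CUBIC))
E
```

```text
t 14.72 grasp [ 573.8 -212.4   78.9] tool x [ 0.002 -0.    -1.   ] y [ 0.998 -0.06   0.002] F [ 0.  -0.5 -1.6] op 0.631 q [-0.46  0.66  1.73  0.    0.75 -0.4 ]
tip 30 -10 [170. 206.]
tip 30 10 [129. 195.]
wall -30 -25 34 [173. 145.]
wall -30 -19 34 [185. 148.]
wall -30 19 34 [261. 167.]
wall -30 25 34 [273. 170.]
wall 30 -25 34 [102. 214.]
wall 30 -25 0 [109. 279.]
wall 30 -19 34 [114. 217.]
wall 30 -19 0 [121. 282.]
wall 30 19 34 [192. 237.]
wall 30 19 0 [198. 303.]
wall 30 25 34 [205. 240.]
wall 30 25 0 [210. 306.]
```

View pics/scene11z.png

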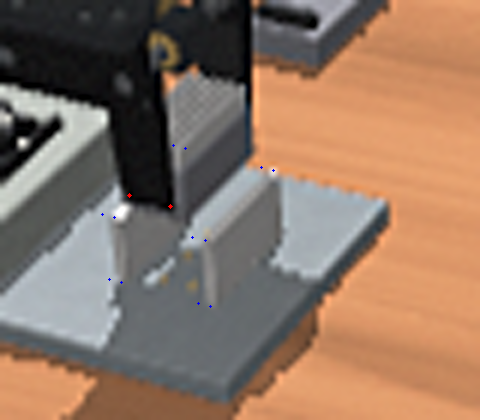

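View pics/scene11y.png

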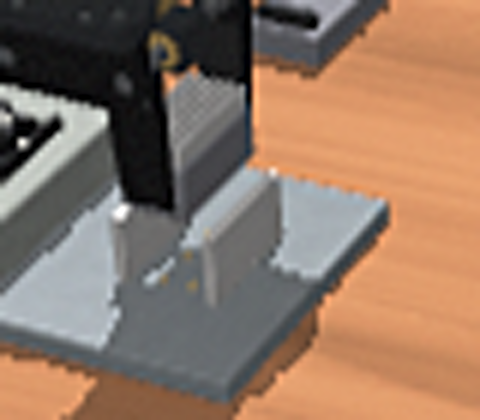

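Call:
jog_arm(deltas=[12, -0.7, 0, 0, 0, -0.002, 0, 12, 0, 0, 0, 0, 0, 0, 0, 0, 0, 0, 0, 0, 0])

```text
t: 15.2
eef_pos: [572.4, -212.3, 223.8]
tcp_rot: [-1.78, 1.57, 2.872]
ft_force: [-0.6, 0.4, -0.5]
opening: 0.628
```

```bash
python3 look.py 12
python3 - <<'E'
from h import *
from cell import env
rows(env.state(),[573.2,-212.3,42],-0.060,0)
s=load("scene12.npy")
cv2.imwrite("pics/scene12y.png",cv2.resize(s["image"][170:250,170:260,::-1],None,fx=6,fy=6,interpolation=cv2.INTER_CUBIC))
E
```

```text
t 15.2 grasp [ 572.2 -212.2   52.8] tool x [-0.001  0.    -1.   ] y [ 0.998 -0.06  -0.001] F [-0.6  0.4 -0.5] op 0.628 q [-0.46  0.69  1.75 -0.    0.7  -0.4 ]
[11.8, 0.6, -0.1, 0.0, 0.0, -0.0, 0]
n 1
```

View pics/scene12y.png

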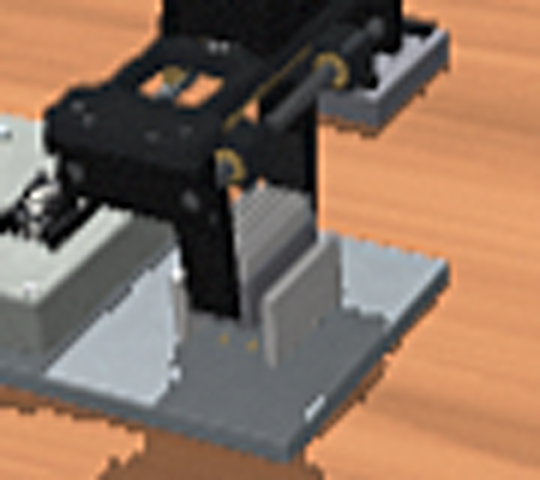

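Call:
jog_arm(deltas=[7, 0.7, 0, 0, 0, 0, 0, 4, 0, 0, 0, 0, 0, 0, 0, 0, 0, 0, 0, 0, 0])

```text
t: 15.68
eef_pos: [573.5, -212.4, 213.3]
tcp_rot: [0.907, 1.57, -0.723]
ft_force: [0.7, 0.6, -0.8]
opening: 0.631
```

Run:
```python
from h import *
from cell import env
show(env.state())
rows(env.state(),[573.2,-212.3,39.5],-0.060,0)
```

```text
t 15.68 grasp [ 573.6 -212.5   42.3] tool x [ 0.001 -0.001 -1.   ] y [ 0.998 -0.06   0.001] F [ 0.7  0.6 -0.8] op 0.631 q [-0.46  0.71  1.75 -0.    0.68 -0.4 ]
[2.8, -0.3, -0.1, 0.0, 0.001, -0.001, 0]
n 1
```

Approach the floor in ~1 mm steps.

Call:
jog_arm(deltas=[2, -0.3, 0, 0, 0, 0, 0, 1.5, 0, 0, 0, 0, 0, 0])

```text
t: 15.92
eef_pos: [573.2, -212.4, 209.9]
tcp_rot: [0.989, 1.569, -0.642]
ft_force: [0.4, -0.1, -1.3]
opening: 0.632
```

Call:
jog_arm(deltas=[1.2, 0, 0, 0, 0, 0, 0])

```text
t: 16.05
eef_pos: [573.2, -212.4, 209.7]
tcp_rot: [1.016, 1.569, -0.615]
ft_force: [-6.8, 3.4, 21.0]
opening: 0.631
```

Call:
jog_arm(deltas=[-0.2, 0, 0, 0, 0, 0, 0])

```text
t: 16.18
eef_pos: [573.2, -212.4, 210.3]
tcp_rot: [1.042, 1.569, -0.589]
ft_force: [-0.2, -0.3, -0.6]
opening: 0.629
```

Run:
```python
from h import *
from cell import env
show(env.state())
```

```text
t 16.18 grasp [ 573.5 -212.6   39.3] tool x [ 0.002 -0.001 -1.   ] y [ 0.998 -0.06   0.002] F [-0.2 -0.3 -0.6] op 0.629 q [-0.46  0.71  1.75 -0.    0.67 -0.4 ]
```

Call:
jog_arm(deltas=[0, 0, 0, 0, 0, 0, 0.85, 0, 0, 0, 0, 0, 0, 0.85, 0, 0, 0, 0, 0, 0, 0.85, 0, 0, 0, 0, 0, 0, 0.85])

```text
t: 16.68
eef_pos: [573.3, -212.5, 210.1]
tcp_rot: [1.05, 1.568, -0.581]
ft_force: [0.2, -0.0, -0.6]
opening: 0.848
```

```bash
python3 look.py 13
python3 - <<'E'
from h import *
from cell import env
s=load("scene13.npy")
cv2.imwrite("pics/scene13y.png",cv2.resize(s["image"][170:250,170:260,::-1],None,fx=6,fy=6,interpolation=cv2.INTER_CUBIC))
E
```

```text
t 16.68 grasp [ 573.6 -212.7   39.1] tool x [ 0.002 -0.001 -1.   ] y [ 0.998 -0.06   0.002] F [ 0.2 -0.  -0.6] op 0.848 q [-0.46  0.71  1.75 -0.    0.67 -0.4 ]
```

View pics/scene13y.png

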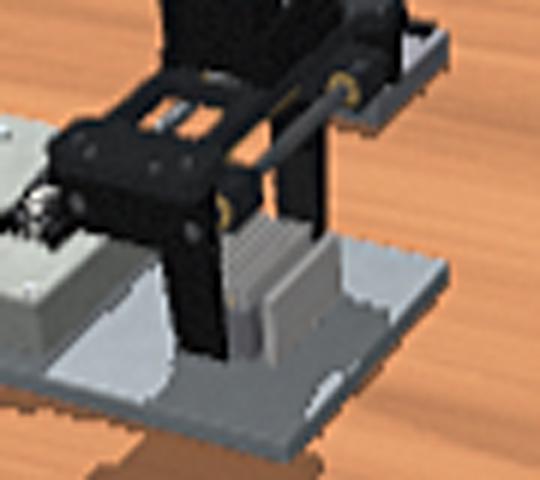

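Call:
jog_arm(deltas=[-20, 0, 0, 0, 0, 0, 0.85, -40, 0, 0, 0, 0, 0, 0.85, -50, 0, 0, 0, 0, 0, 0.5, 0, -30, -45, 0, 0, 0, 0, 0, -30, -50, 0, 0, 0, 0, 0, -30, -50, 0, 0, 0, 0, 0, -20, -50, 0, 0, 0, 0])

```text
t: 17.65
eef_pos: [472.9, -8.8, 322.9]
tcp_rot: [1.299, 1.566, -0.337]
ft_force: [1.7, -0.4, 0.2]
opening: 0.379
```

```bash
python3 look.py 14
python3 - <<'E'
from h import *
s=load("scene14.npy")
cv2.imwrite("pics/scene14y.png",cv2.resize(s["image"][170:250,125:260,::-1],None,fx=5.9,fy=5.9,interpolation=cv2.INTER_CUBIC))
im=load("top14.npy")["image"][150:240,325:450,::-1]
cv2.imwrite("pics/top14y.png",cv2.resize(im,None,fx=6.4,fy=6.4,interpolation=cv2.INTER_CUBIC))
E
```

```text
t 17.65 grasp [473.6  -9.1 151.9] tool x [ 0.004 -0.002 -1.   ] y [ 0.998 -0.065  0.004] F [ 1.7 -0.4  0.2] op 0.379 q [-0.16  0.39  2.01 -0.    0.73 -0.09]
```

View pics/scene14y.png

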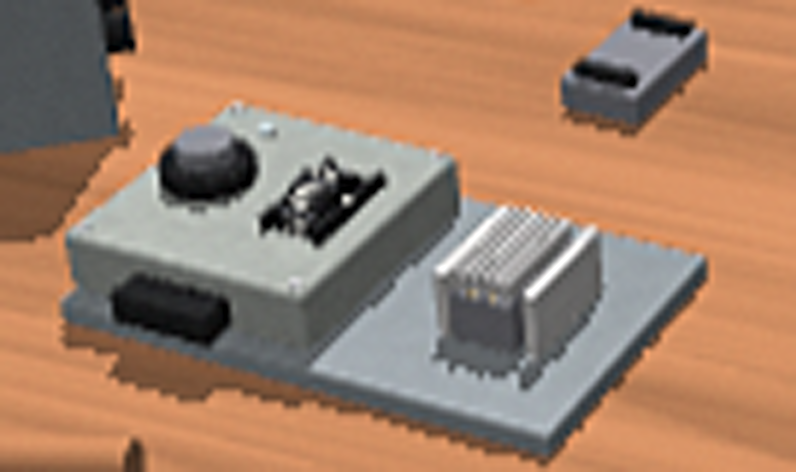

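View pics/top14y.png

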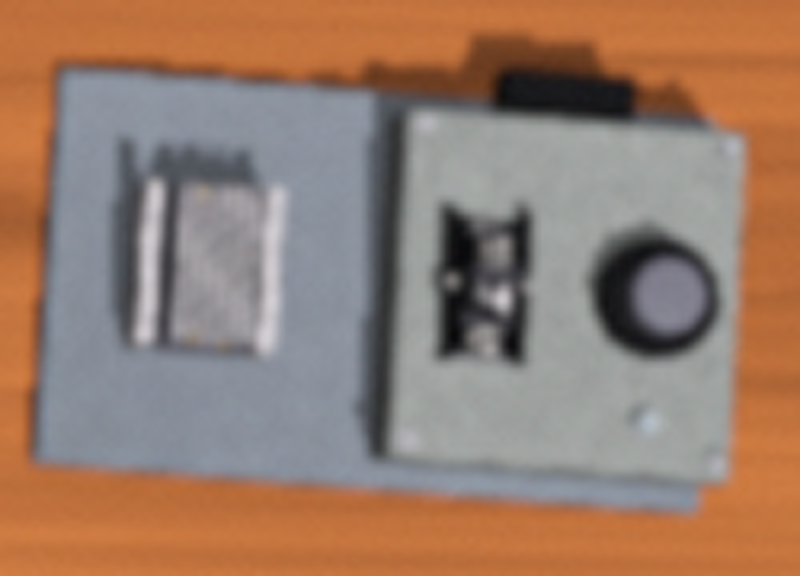

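Run:
```python
from h import *
from cell import eyes
acc=0
for i in range(8):
    d=eyes.read_camera("top"); acc=acc+d["image"].astype(float)
t=acc/8; acc=0
for i in range(8):
    d=eyes.read_camera("scene"); acc=acc+d["image"].astype(float)
s=acc/8
np.save("tavg.npy",t);np.save("savg.npy",s)
a=t[176:212,388:414,::-1]; b=s[190:216,162:198,::-1]
def en(x,f): return cv2.resize(np.clip(x*1.3,0,255).astype(np.uint8),None,fx=f,fy=f,interpolation=cv2.INTER_LANCZOS4)
A=en(a,16);B=en(b,16)
cv2.imwrite("pics/wt14.png",A);cv2.imwrite("pics/ws14.png",B)
```

```text
(no output)
```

View pics/wt14.png

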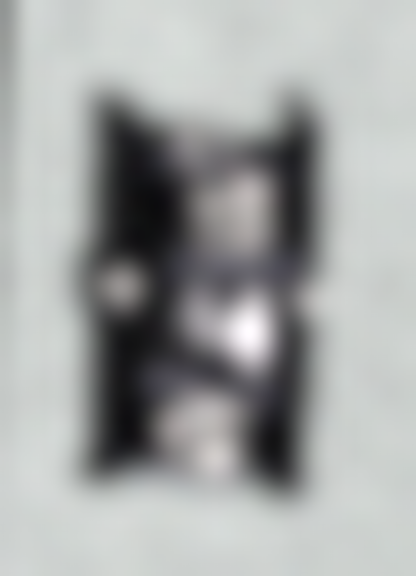

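View pics/ws14.png

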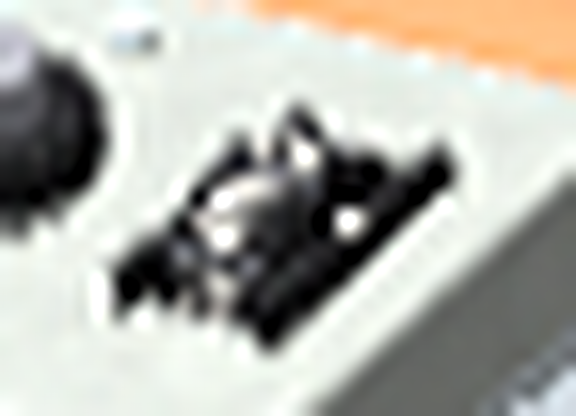

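Run:
```python
from h import *
t=np.load("tavg.npy");s=np.load("savg.npy")
g=t.mean(2)[180:208,390:412]
np.set_printoptions(linewidth=220)
print(g.astype(int))
A=cv2.resize(np.clip(g,0,255).astype(np.uint8),None,fx=20,fy=20,interpolation=cv2.INTER_NEAREST)
B=cv2.resize(np.clip(s.mean(2)[192:214,164:194],0,255).astype(np.uint8),None,fx=16,fy=16,interpolation=cv2.INTER_CUBIC)
cv2.imwrite("pics/wt14b.png",A);cv2.imwrite("pics/ws14b.png",B)
```

```text
[[160 162 162 158 155 157 161 164 165 165 164 162 160 161 160 156 154 155 157 158 157 160]
 [160 162 158 144 131 133 148 159 164 164 163 162 160 160 154 141 133 143 154 158 159 160]
 [160 162 155 128  95  91 115 140 152 155 156 157 159 158 149 124 105 121 146 156 159 159]
 [160 161 154 122  74  52  72  99 120 132 137 141 146 148 137 106  76  93 135 155 159 159]
 [159 160 153 121  70  33  35  54  82 109 115 114 115 112  99  73  47  72 127 155 161 161]
 [158 158 152 121  69  30  21  34  64  94  99  91  87  76  58  39  28  67 126 157 163 163]
 [159 159 152 119  66  28  17  26  47  73  85  84  88  88  68  39  28  70 127 157 163 163]
 [159 161 152 116  63  26  15  15  27  53  81  95 112 127 103  52  31  72 127 155 161 162]
 [160 160 151 115  61  26  13  10  17  50  92 114 129 141 113  56  29  71 126 153 160 161]
 [160 161 151 115  61  26  14  10  16  47  90 113 125 135 109  55  30  70 125 153 160 160]
 [160 159 148 110  58  25  13  12  19  45  81 104 118 128 104  56  33  72 127 155 160 160]
 [160 156 136  94  50  28  18  16  28  50  76  94 106 111  91  55  42  78 130 157 161 160]
 [159 15
[... 748 characters left out ...]
4  46  68  89  97  92  80  69  56  39  55 106 144 157 158 156]
 [159 159 147 104  48  16  18  47  87 117 134 134 110  75  45  32  60 113 146 157 159 158]
 [161 163 150 104  47  15  17  57 107 131 140 139 112  68  31  24  64 120 151 157 158 159]
 [164 164 148 101  46  18  20  56 101 121 136 143 116  63  22  19  66 125 154 158 158 159]
 [165 161 141  93  45  36  46  66  93 114 141 157 130  72  28  24  70 128 155 158 157 158]
 [165 160 139 101  76  83  98 107 114 121 137 149 129  90  54  39  75 128 154 159 160 159]
 [165 162 151 134 127 134 142 145 144 141 143 145 139 124 100  82  98 134 155 161 161 160]
 [163 163 161 158 157 159 161 162 160 158 157 157 156 152 140 130 133 149 159 161 163 162]]
```

View pics/wt14b.png

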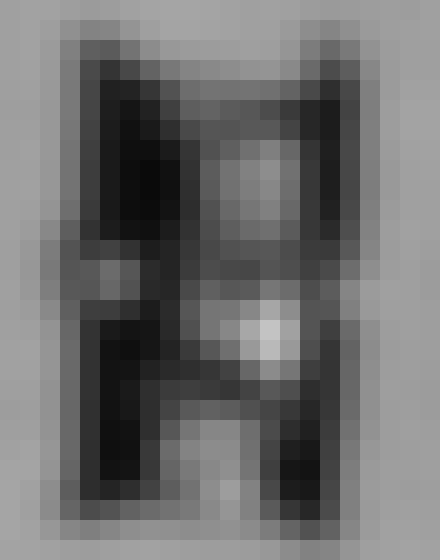

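View pics/ws14b.png

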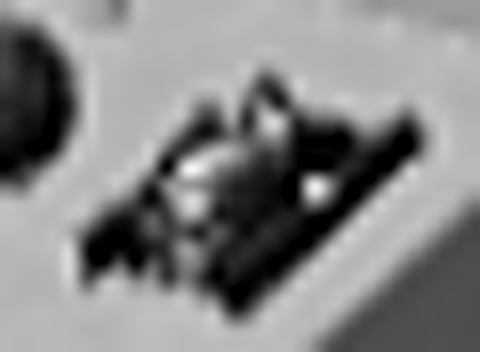

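Run:
```python
from h import *
from cell import env
t=load("top14.npy")
for z in(100,150,200,250): print(z,[onz(t,u,v,z)[:2].round().tolist() for u,v in((467,231),(537,167),(480,245))])
s=load("scene14.npy")
print([onz(s,u,v,0)[:2].round().tolist() for u,v in((60,208),(146,193))])
st=env.state();show(st)
rows(st,[560,-312.5,110],-0.06-np.pi/2,0)
```

```text
100 [[483.0, -443.0], [627.0, -602.0], [452.0, -471.0]]
150 [[481.0, -421.0], [618.0, -572.0], [453.0, -447.0]]
200 [[480.0, -399.0], [610.0, -541.0], [453.0, -424.0]]
250 [[479.0, -377.0], [601.0, -511.0], [454.0, -401.0]]
[[641.0, -649.0], [487.0, -472.0]]
t 18.55 grasp [474.9 -10.5 151.6] tool x [ 0.004 -0.001 -1.   ] y [ 0.998 -0.065  0.004] F [-0.2 -0.2 -0.3] op 0.004 q [-0.16  0.4   2.01 -0.    0.73 -0.1 ]
[4.7, 11.7, 32.9, 0.174, -0.0, -0.0, 0]
[4.7, 17.2, 30.4, 0.174, -0.0, -0.0, 0]
[4.7, 22.2, 26.9, 0.174, -0.0, -0.0, 0]
[4.7, 26.5, 22.7, 0.174, -0.0, -0.0, 0]
[4.7, 30.0, 17.8, 0.174, -0.0, -0.0, 0]
[4.7, 32.7, 12.3, 0.174, -0.0, -0.0, 0]
[4.7, 34.3, 6.4, 0.174, -0.0, -0.0, 0]
[4.7, 34.9, 0.4, 0.174, -0.0, -0.0, 0]
[4.6, 34.5, -5.6, 0.174, -0.0, -0.0, 0]
n 9
```

View pics/scene14.png

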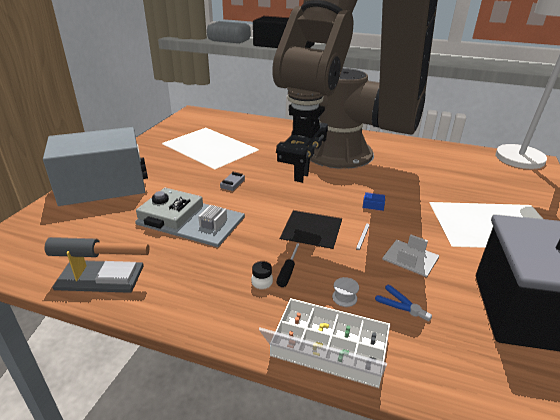

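View pics/top14.png

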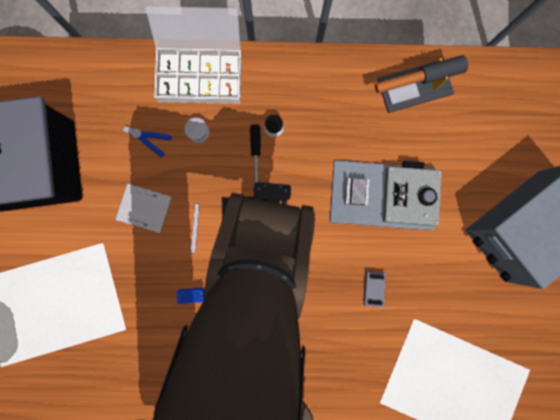

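Call:
jog_arm(deltas=[4, 12, 33, 0.174, 0, 0, 0, 4, 17, 30, 0.174, 0, 0, 0, 4, 22, 27, 0.174, 0, 0, 0, 4, 26, 23, 0.174, 0, 0, 0, 4, 30, 18, 0.174, 0, 0, 0, 4, 32, 12, 0.174, 0, 0, 0, 4, 34, 6, 0.174, 0, 0, 0, 4, 34, 0, 0.174, 0, 0, 0, 4, 34, -5, 0.174, 0, 0, 0, 0, 0, 0, 0, 0, 0, 0])

```text
t: 19.8
eef_pos: [555.2, -320.6, 285.8]
tcp_rot: [2.982, 1.566, -0.269]
ft_force: [-1.4, -0.1, 0.7]
opening: 0.003
```

Run:
```python
from h import *
from cell import env
st=env.state();show(st)
rows(st,[555,-312,90],-0.06-np.pi/2,0)
```

```text
t 19.8 grasp [ 556.  -320.8  114.8] tool x [ 0.004 -0.001 -1.   ] y [-0.109 -0.994  0.001] F [-1.4 -0.1  0.7] op 0.003 q [-0.63  0.64  1.63  0.    0.86  1.05]
[24.8, -8.6, 1.3, -0.049, -0.004, -0.001, 0]
n 1
```

Call:
jog_arm(deltas=[22, -8.5, 1, -0.049, -0.004, 0, 0, 0, 0, 0, 0, 0, 0, 0])

```text
t: 20.05
eef_pos: [555.0, -311.1, 263.4]
tcp_rot: [0.75, 1.57, -2.447]
ft_force: [-0.5, -0.2, -0.1]
opening: 0.006
```

```bash
python3 look.py 15
python3 - <<'E'
from h import *
from cell import env
st=env.state();R=tool(st)
rows(st,[555,-312.3,82],-0.06-np.pi/2,0)
s=load("scene15.npy");f=6
im=cv2.resize(s["image"][150:230,130:240,::-1],None,fx=f,fy=f,interpolation=cv2.INTER_CUBIC)
tip=st["eef_pos"]+190*R[:,0]
for p in(tip,tip+10*R[:,2],tip-10*R[:,2]):
    q=proj(s,p); print("tip",((q+.5-[130,150])*f-.5).round())
q=proj(s,[566.8,-312.5,58]); print("wheeltop",((q+.5-[130,150])*f-.5).round())
cv2.imwrite("pics/scene15y.png",im)
E
```

```text
t 20.05 grasp [ 554.9 -311.2   92.4] tool x [-0. -0. -1.] y [-0.056 -0.998  0.   ] F [-0.5 -0.2 -0.1] op 0.006 q [-0.61  0.67  1.66 -0.    0.82  1.01]
[12.2, 0.5, 0.4, 0.003, -0.003, -0.002, 0]
n 1
tip [297. 253.]
tip [309. 243.]
tip [284. 264.]
wheeltop [288. 298.]
```

View pics/scene15y.png

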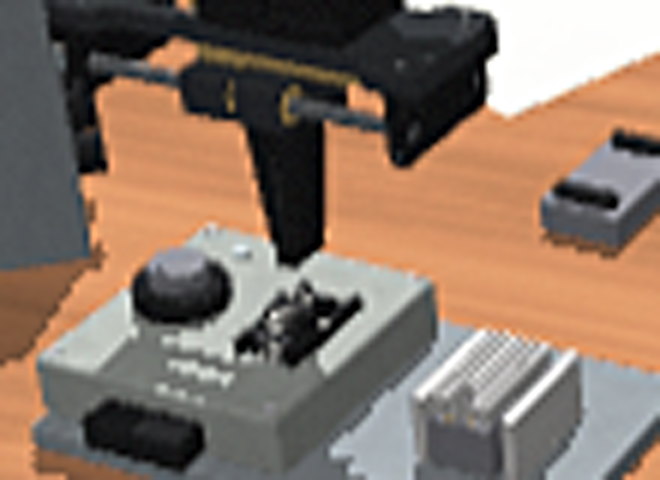

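Call:
jog_arm(deltas=[9, 0.8, 0, 0, -0.003, -0.002, 0, 3, 0, 0, 0, 0, 0, 0, 0, 0, 0, 0, 0, 0, 0])

```text
t: 20.52
eef_pos: [555.6, -312.5, 254.1]
tcp_rot: [2.451, 1.569, -0.748]
ft_force: [-0.4, 0.3, -0.8]
opening: 0.002
```

Call:
jog_arm(deltas=[1.5, 0, 0, 0, 0, 0, 0])

```text
t: 20.65
eef_pos: [555.7, -312.6, 252.8]
tcp_rot: [2.473, 1.568, -0.726]
ft_force: [-0.7, 0.6, -0.4]
opening: 0.002
```

Call:
jog_arm(deltas=[2, 0, 0, 0, 0, 0, 0, 1, 0, 0, 0, 0, 0, 0])

```text
t: 20.9
eef_pos: [555.7, -312.6, 249.6]
tcp_rot: [2.487, 1.568, -0.712]
ft_force: [-1.1, -0.0, -0.1]
opening: 0.001
```

Call:
jog_arm(deltas=[1, 0, 0, 0, 0, 0, 0])

```text
t: 21.02
eef_pos: [555.7, -312.6, 248.6]
tcp_rot: [2.484, 1.568, -0.715]
ft_force: [-0.6, 0.7, 0.6]
opening: 0.006
```

Call:
jog_arm(deltas=[1, 0, 0, 0, 0, 0, 0])

```text
t: 21.15
eef_pos: [555.8, -312.7, 248.1]
tcp_rot: [2.527, 1.568, -0.672]
ft_force: [-1.4, 2.4, 10.8]
opening: 0.003
```

Call:
jog_arm(deltas=[0.4, 0, -4, 0, 0, 0, 0, 0.4, 0, -4, 0, 0, 0, 0])

```text
t: 21.4
eef_pos: [563.9, -313.1, 248.3]
tcp_rot: [2.57, 1.567, -0.629]
ft_force: [-0.6, 1.3, 4.6]
opening: 0.008
```

Call:
jog_arm(deltas=[0.4, 0, -4, 0, 0, 0, 0, 0.4, 0, -4, 0, 0, 0, 0])

```text
t: 21.65
eef_pos: [572.4, -313.6, 248.3]
tcp_rot: [2.589, 1.566, -0.61]
ft_force: [-2.3, 1.3, 6.1]
opening: 0.005
```

Call:
jog_arm(deltas=[0.4, 0, -4, 0, 0.003, 0, 0, 0.4, 0, -4, 0, 0, 0, 0])

```text
t: 21.9
eef_pos: [580.9, -314.0, 248.0]
tcp_rot: [2.797, 1.563, -0.402]
ft_force: [-0.6, 0.5, 2.1]
opening: 0.003
```

Call:
jog_arm(deltas=[-8, 0, 0, 0, 0, 0, 0, -40, 0, 20, 0, 0, 0, 0, -30, -30, 60, 0, 0, 0, 0, 0, -50, 60, 0, 0, 0, 0, 0, -60, 30, 0, 0, 0, 0, 0, -60, 0, 0, 0, 0, 0])

```text
t: 22.65
eef_pos: [439.1, -122.8, 322.3]
tcp_rot: [2.726, 1.561, -0.478]
ft_force: [1.2, -0.3, 0.0]
opening: 0.006
```

```bash
cat > wl.py <<'E'
import sys
from h import *
from cell import env,eyes
tag=sys.argv[1]; show(env.state())
t=eyes.read_camera("top")["image"].astype(float)
for i in range(3): t=t+eyes.read_camera("top")["image"]
t/=4; np.save("tavg%s.npy"%tag,t)
s=eyes.read_camera("scene")["image"].astype(float)
A=cv2.resize(np.clip(t[176:212,388:414,::-1],0,255).astype(np.uint8),None,fx=14,fy=14,interpolation=cv2.INTER_CUBIC)
B=cv2.resize(np.clip(s[190:216,162:198,::-1],0,255).astype(np.uint8),None,fx=10,fy=10,interpolation=cv2.INTER_CUBIC)
C=np.zeros((504,800,3),np.uint8);C[:,:364]=A;C[:260,400:760]=B
D=cv2.resize(s[160:250,120:260,::-1].astype(np.uint8),(373,240));C[264:504,400:773]=D
cv2.imwrite(f"pics/w{tag}.png",C)
E
python3 wl.py 16
```

```text
t 22.65 grasp [ 440.6 -123.6  151.3] tool x [ 0.009 -0.005 -1.   ] y [-0.063 -0.998  0.004] F [ 1.2 -0.3  0. ] op 0.006 q [-0.42  0.37  2.05 -0.    0.7   1.22]
```

View pics/w16.png

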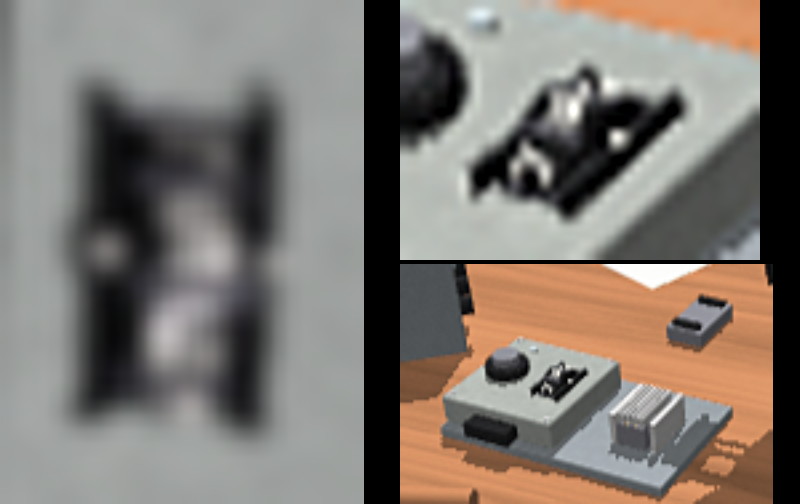

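Run:
```python
from h import *
from cell import env
st=env.state()
rows(st,[556,-312.3,95],-0.06-np.pi/2,0,n=5)
```

```text
[11.6, 36.2, -25.1, 0.0, -0.002, -0.001, 0]
[11.5, 36.2, -25.1, 0.0, -0.002, -0.001, 0]
[11.5, 36.2, -25.1, 0.0, -0.002, -0.001, 0]
[11.4, 36.2, -25.1, 0.0, -0.002, -0.001, 0]
[11.3, 36.2, -25.2, 0.0, -0.002, -0.001, 0]
n 5
```

Call:
jog_arm(deltas=[9, 36, -25, 0, -0.002, -0.001, 0, 9, 36, -25, 0, -0.002, -0.001, 0, 10, 36, -25, 0, -0.002, -0.001, 0, 12, 36, -25, 0, -0.002, -0.001, 0, 12, 36, -25, 0, -0.002, -0.001, 0, 0, 0, 0, 0, 0, 0, 0])

```text
t: 23.65
eef_pos: [556.9, -327.3, 268.5]
tcp_rot: [2.83, 1.57, -0.381]
ft_force: [-0.7, 0.8, -0.6]
opening: 0.005
```

Run:
```python
from h import *
from cell import env
st=env.state();show(st)
rows(st,[556,-312.3,80],-0.06-np.pi/2,0,n=1)
```

```text
t 23.65 grasp [ 557.  -327.4   97.5] tool x [ 0.001 -0.    -1.   ] y [-0.069 -0.998  0.   ] F [-0.7  0.8 -0.6] op 0.005 q [-0.63  0.67  1.63  0.    0.84  1.01]
[17.5, -14.9, 1.9, -0.009, -0.001, -0.0, 0]
n 1
```

Call:
jog_arm(deltas=[8, -15, 1.5, -0.009, 0, 0, 0, 8, 0, 0, 0, 0, 0, 0, 0, 0, 0, 0, 0, 0, 0])

```text
t: 24.02
eef_pos: [554.9, -311.3, 251.2]
tcp_rot: [-0.808, 1.57, 2.273]
ft_force: [0.5, -0.4, -0.4]
opening: 0.002
```

Run:
```python
from h import *
from cell import env
st=env.state();show(st)
rows(st,[556,-312.3,77.3],-0.06-np.pi/2,0,n=1)
```

```text
t 24.02 grasp [ 554.8 -311.1   80.2] tool x [-0.001  0.001 -1.   ] y [-0.06  -0.998 -0.001] F [ 0.5 -0.4 -0.4] op 0.002 q [-0.61  0.68  1.67  0.    0.79  1.02]
[2.8, 1.0, -1.1, -0.001, 0.001, 0.001, 0]
n 1
```

Call:
jog_arm(deltas=[2, 1, 0, 0, 0, 0, 0, 0.5, 0, 0, 0, 0, 0, 0])

```text
t: 24.28
eef_pos: [555.0, -311.8, 249.2]
tcp_rot: [-1.883, 1.571, 1.199]
ft_force: [-0.4, -0.7, -0.4]
opening: 0.004
```

Call:
jog_arm(deltas=[0.7, 0, 0, 0, 0, 0, 0])

```text
t: 24.4
eef_pos: [555.0, -311.8, 248.7]
tcp_rot: [3.139, 1.57, -0.062]
ft_force: [0.3, -0.1, -0.1]
opening: 0.006
```

Call:
jog_arm(deltas=[0.9, 0, 0, 0, 0, 0, 0])

```text
t: 24.52
eef_pos: [555.0, -311.8, 248.1]
tcp_rot: [2.877, 1.57, -0.325]
ft_force: [-1.5, 0.9, 6.6]
opening: 0.004
```

Call:
jog_arm(deltas=[0.4, 0, -4, 0, 0, 0, 0, 0.4, 0, -4, 0, 0, 0, 0])

```text
t: 24.78
eef_pos: [563.1, -312.3, 248.3]
tcp_rot: [2.865, 1.569, -0.337]
ft_force: [-1.0, 1.0, 4.3]
opening: 0.004
```

Call:
jog_arm(deltas=[0.4, 0, -4, 0, 0, 0, 0, 0.4, 0, -4, 0, 0, 0, 0])

```text
t: 25.02
eef_pos: [571.6, -312.7, 248.3]
tcp_rot: [2.81, 1.569, -0.391]
ft_force: [-1.2, 1.5, 6.0]
opening: 0.005
```

Call:
jog_arm(deltas=[0.4, 0, -4, 0, 0.002, 0, 0, 0.5, 0, -4, 0, 0, 0, 0])

```text
t: 25.28
eef_pos: [580.2, -313.2, 248.1]
tcp_rot: [2.932, 1.566, -0.269]
ft_force: [-0.9, 1.4, 2.9]
opening: 0.006
```

Call:
jog_arm(deltas=[-8, 0, 0, 0, 0, 0, 0, -40, 0, 20, 0, 0, 0, 0, -20, -30, 60, 0, 0, 0, 0, 0, -50, 60, 0, 0, 0, 0, 0, -60, 30, 0, 0, 0, 0, 0, -50, 0, 0, 0, 0, 0])

```text
t: 26.02
eef_pos: [436.0, -130.2, 315.1]
tcp_rot: [2.774, 1.563, -0.432]
ft_force: [0.6, -0.7, -0.7]
opening: 0.005
```

```bash
python3 wl.py 17
```

```text
t 26.02 grasp [ 437.1 -130.7  144.1] tool x [ 0.007 -0.003 -1.   ] y [-0.064 -0.998  0.003] F [ 0.6 -0.7 -0.7] op 0.005 q [-0.44  0.38  2.06  0.    0.69  1.2 ]
```

View pics/w17.png

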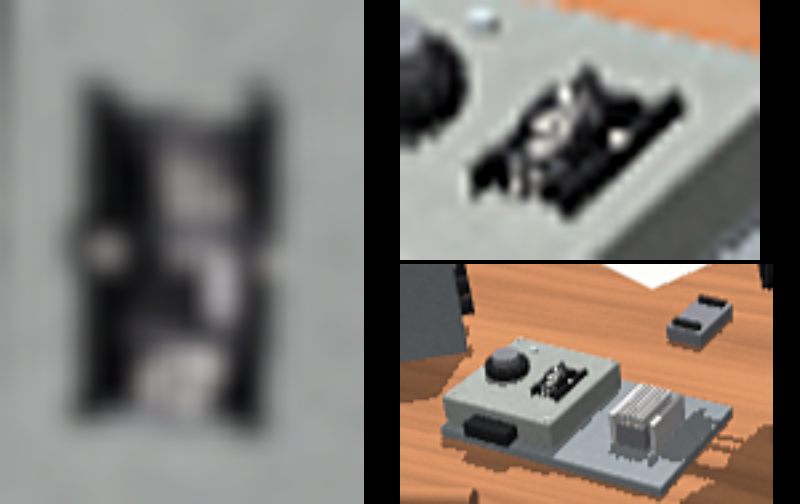

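Run:
```python
from h import *
t=load("top14.npy")
for p in([566.8,-312.5,58],[566.8,-299,50],[566.8,-326,50]): print(proj(t,p).round(2))
for tag in("","16","17"):
    g=np.load("tavg%s.npy"%tag).mean(2)
    print(tag or 14)
    for r in range(180,208): print(r,g[r,396:408].astype(int))
    m=g[188:198,393:397]-0; w=np.clip(m-40,0,None); print("mark row",(w.sum(1)*np.arange(188,198)).sum()/w.sum())
```

```text
[402.2  193.69]
[395.4  193.93]
[407.01 194.12]
14
180 [161 164 165 165 164 162 160 161 160 156 154 155]
181 [148 159 164 164 163 162 160 160 154 141 133 143]
182 [115 140 152 155 156 157 159 158 149 124 105 121]
183 [ 72  99 120 132 137 141 146 148 137 106  76  93]
184 [ 35  54  82 109 115 114 115 112  99  73  47  72]
185 [21 34 64 94 99 91 87 76 58 39 28 67]
186 [17 26 47 73 85 84 88 88 68 39 28 70]
187 [ 15  15  27  53  81  95 112 127 103  52  31  72]
188 [ 13  10  17  50  92 114 129 141 113  56  29  71]
189 [ 14  10  16  47  90 113 125 135 109  55  30  70]
190 [ 13  12  19  45  81 104 118 128 104  56  33  72]
191 [ 18  16  28  50  76  94 106 111  91  55  42  78]
192 [50 29 36 55 72 81 85 87 76 59 58 88]
193 [ 86  43  36  59  76  72  71  84  78  64  74 109]
194 [ 82  41  38  73  96  87  90 118 108  77  92 133]
195 [ 47  28  43  86 117 118 135 166 141  84  85 128]
196 [ 20  21  41  80 117 135 167 195 161  84  63 106]
197 [ 15  22  35  58  87 111 153 185 153  78  53  99]
198 [ 20  34  42  47  54  66 103 139 118  62  52 102]
199 [ 26  47  59  62  58  54  67  88  78  46  53 103]
200 [
[... 2756 characters left out ...]
115 157 138  83  85 128]
196 [ 21  22  30  35  38  47 103 158 140  77  63 106]
197 [ 15  25  33  37  36  42  97 151 134  72  53 101]
198 [ 20  35  44  46  43  44  82 126 112  60  53 102]
199 [ 26  47  60  66  64  60  71  89  77  46  53 103]
200 [ 24  46  68  89 102 106 105  91  61  38  54 105]
201 [ 18  47  89 121 140 155 160 127  68  32  58 112]
202 [ 18  64 120 145 150 162 170 133  63  26  62 121]
203 [ 23  76 133 147 146 156 149 105  44  20  67 126]
204 [ 49  85 128 139 147 158 136  82  31  21  70 127]
205 [ 97 115 130 132 139 148 129  89  54  40  74 128]
206 [142 146 147 142 141 145 139 124 101  82  98 134]
207 [161 161 160 158 157 156 157 151 140 130 134 148]
mark row 192.61967432522863
```

Run:
```python
from h import *
from cell import env
st=env.state()
rows(st,[563,-312.3,92],-0.06-np.pi/2,0,n=5)
```

```text
[10.7, 34.4, -27.1, -0.0, -0.002, -0.001, 0]
[10.6, 34.5, -27.1, -0.0, -0.002, -0.001, 0]
[10.5, 34.5, -27.1, -0.0, -0.002, -0.001, 0]
[10.5, 34.5, -27.1, -0.0, -0.002, -0.001, 0]
[10.4, 34.5, -27.1, -0.0, -0.002, -0.001, 0]
n 5
```

Call:
jog_arm(deltas=[7, 33, -27, 0, -0.002, -0.001, 0, 7, 33, -27, 0, -0.002, -0.001, 0, 9, 33, -27, 0, -0.002, -0.001, 0, 11, 33, -27, 0, -0.002, -0.001, 0, 11, 33, -27, 0, -0.002, -0.001, 0, 0, 0, 0, 0, 0, 0, 0])

```text
t: 27.02
eef_pos: [565.0, -319.6, 267.9]
tcp_rot: [-0.616, 1.569, 2.456]
ft_force: [-0.1, 0.5, 0.4]
opening: 0.001
```

Run:
```python
from h import *
from cell import env
st=env.state();show(st)
rows(st,[562.5,-312.3,80],-0.06-np.pi/2,0,n=1)
```

```text
t 27.02 grasp [ 564.7 -319.4   96.9] tool x [-0.001  0.001 -1.   ] y [-0.07  -0.998 -0.001] F [-0.1  0.5  0.4] op 0.001 q [-0.62  0.68  1.62  0.    0.85  1.02]
[16.9, -7.1, 2.9, -0.01, 0.001, 0.001, 0]
n 1
```

Call:
jog_arm(deltas=[8, -7, 2.5, -0.01, 0, 0, 0, 7.5, 0, 0, 0, 0, 0, 0, 0, 0, 0, 0, 0, 0, 0])

```text
t: 27.4
eef_pos: [561.3, -312.1, 251.0]
tcp_rot: [-0.596, 1.567, 2.485]
ft_force: [-0.0, 0.1, 0.4]
opening: 0.004
```

Call:
jog_arm(deltas=[1, 0, 0, 0, 0, 0, 0])

```text
t: 27.52
eef_pos: [561.3, -311.8, 250.4]
tcp_rot: [-0.596, 1.567, 2.485]
ft_force: [-0.2, 0.1, 0.2]
opening: 0.004
```

Call:
jog_arm(deltas=[1.2, 0, 0, 0, 0.003, 0.002, 0])

```text
t: 27.65
eef_pos: [561.4, -311.6, 249.5]
tcp_rot: [2.599, 1.57, -0.602]
ft_force: [-0.5, 0.2, -0.5]
opening: 0.006
```

Call:
jog_arm(deltas=[0.9, 0, 0, 0, 0, 0, 0])

```text
t: 27.78
eef_pos: [561.4, -311.5, 248.7]
tcp_rot: [2.604, 1.569, -0.597]
ft_force: [0.2, 0.5, -0.1]
opening: 0.003
```

Call:
jog_arm(deltas=[0.9, 0, 0, 0, 0, 0, 0])

```text
t: 27.9
eef_pos: [561.5, -311.5, 248.2]
tcp_rot: [2.596, 1.569, -0.605]
ft_force: [-2.7, 0.5, 7.4]
opening: 0.001
```

Call:
jog_arm(deltas=[0.4, 0, -2, 0, 0, 0, 0, 0.4, 0, -2, 0, 0, 0, 0, 0.4, 0, -2, 0, 0, 0, 0])

```text
t: 28.28
eef_pos: [567.8, -311.8, 248.3]
tcp_rot: [2.645, 1.567, -0.556]
ft_force: [-0.9, 1.2, 6.1]
opening: 0.008
```

6.3 mm done plus residual; lift straight up, retreat and look.

Call:
jog_arm(deltas=[-8, 0, 0, 0, 0, 0, 0, -40, 0, 15, 0, 0, 0, 0, -20, -30, 55, 0, 0, 0, 0, 0, -50, 55, 0, 0, 0, 0, 0, -60, 30, 0, 0, 0, 0, 0, -40, 0, 0, 0, 0, 0, 0, 0, 0, 0, 0, 0, 0])

```text
t: 29.15
eef_pos: [431.2, -133.1, 317.4]
tcp_rot: [2.618, 1.564, -0.585]
ft_force: [0.7, -0.7, 0.8]
opening: 0.003
```

```bash
python3 wl.py 18
python3 - <<'E'
from h import *
g=np.load("tavg18.npy").mean(2)
for r in range(182,208): print(r,g[r,394:408].astype(int))
E
```

```text
t 29.15 grasp [ 432.1 -133.7  146.4] tool x [ 0.005 -0.004 -1.   ] y [-0.061 -0.998  0.003] F [ 0.7 -0.7  0.8] op 0.003 q [-0.45  0.38  2.07 -0.    0.69  1.19]
182 [ 96  91 115 141 154 156 156 160 161 158 149 124 106 121]
183 [ 74  52  72 102 119 125 134 147 153 150 138 107  76  93]
184 [ 70  34  36  56  74  90 104 117 122 116 104  75  48  72]
185 [ 69  30  18  25  51  83  96 100  99  86  63  38  27  67]
186 [ 66  29  13  15  47  88 106 106 107  97  62  27  22  68]
187 [ 63  25  12  14  41  83 107 112 117 115  84  36  24  72]
188 [ 61  26  13  17  41  73 101 119 127 120  87  44  31  72]
189 [ 62  26  14  20  43  69  98 118 120 107  79  47  36  73]
190 [ 59  26  14  19  37  62  91 109 109 100  80  51  37  73]
191 [ 51  28  19  14  23  45  75  91 106 118 101  60  38  76]
192 [ 62  64  50  25  19  30  49  63  93 126 113  64  42  82]
193 [ 88 108  87  42  22  24  29  38  80 124 115  70  63 104]
194 [ 85 103  82  43  26  28  26  32  79 129 120  81  90 132]
195 [ 62  60  50  37  40  41  36  36  73 116 107  73  86 128]
196 [ 51  27  28  44  60  64  57  52  66  89  83  63  68 108]
197 [ 50  19  21  43  67  89 104 107 107 102  90  73  69 104]
198 [ 50  19  16  33  73 122 152 158 153 136 106  74  68 104]
199 [ 49  17  13  33  92 155 175 170 166 148 104  58  56 104]
200 [ 48  18  11  39 108 171 182 173 172 148  92  40  50 105]
201 [ 47  16  16  42 105 158 167 165 170 139  75  28  55 112]
202 [ 48  20  24  52  99 137 150 152 148 110  53  23  62 120]
203 [ 45  25  41  66  97 127 140 134 113  75  35  23  66 126]
204 [ 46  46  69  90 109 130 141 129  95  59  35  29  69 128]
205 [ 76  91 116 130 133 139 149 143 118  87  60  44  75 128]
206 [127 137 151 157 153 150 153 156 147 128 102  83  97 133]
207 [157 160 163 164 162 160 160 163 160 153 141 129 133 148]
```

View pics/w18.png

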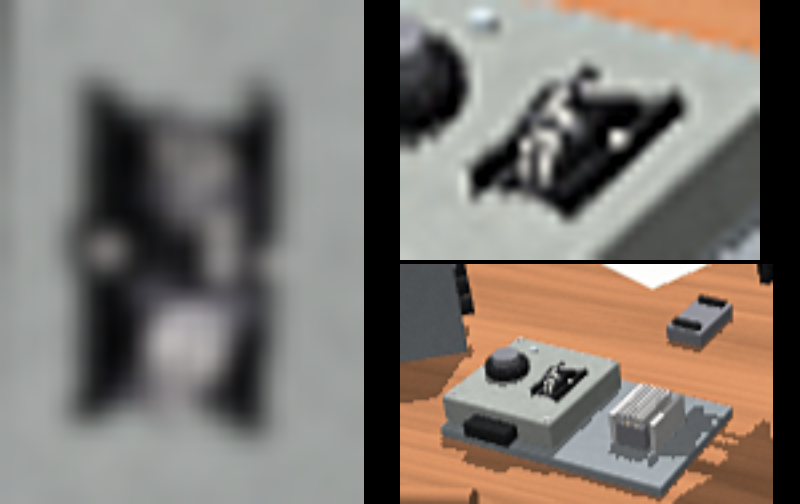

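Run:
```python
from h import *
from cell import env
st=env.state()
rows(st,[562.4,-374.6,110],-0.83,0,n=7)
```

```text
[5.3, 32.8, -20.8, -0.115, -0.001, -0.001, 0]
[5.3, 35.0, -16.9, -0.115, -0.001, -0.001, 0]
[5.3, 36.7, -12.8, -0.115, -0.001, -0.001, 0]
[5.2, 37.9, -8.5, -0.115, -0.001, -0.001, 0]
[5.2, 38.7, -4.1, -0.115, -0.001, -0.001, 0]
[5.2, 38.9, 0.4, -0.115, -0.001, -0.001, 0]
[5.1, 38.6, 4.9, -0.115, -0.001, -0.001, 0]
n 7
```

Call:
jog_arm(deltas=[2, 33, -21, -0.115, -0.001, -0.001, 0, 3, 35, -17, -0.115, -0.001, -0.001, 0, 4, 36, -13, -0.115, -0.001, -0.001, 0, 5, 37, -8, -0.115, -0.001, -0.001, 0, 5, 38, -4, -0.115, -0.001, -0.001, 0, 5, 38, 0, -0.115, -0.001, -0.001, 0, 4, 36, 5, -0.115, -0.001, -0.001, 0, 0, 0, 0, 0, 0, 0, 0])

```text
t: 30.4
eef_pos: [563.7, -384.7, 285.0]
tcp_rot: [-1.074, 1.565, 2.826]
ft_force: [-0.6, 0.7, 0.1]
opening: -0.001
```

Run:
```python
from h import *
from cell import env
st=env.state();show(st)
rows(st,[562.4,-374.6,95],-0.83,0,n=1)
```

```text
t 30.4 grasp [ 562.7 -384.4  114. ] tool x [-0.006  0.002 -1.   ] y [ 0.687 -0.726 -0.005] F [-0.6  0.7  0.1] op -0.001 q [-0.7   0.7   1.52 -0.    0.94  0.12]
[19.0, -8.1, -6.1, 0.017, 0.003, 0.005, 0]
n 1
```

Call:
jog_arm(deltas=[16, -8, -6, 0, 0.003, 0.005, 0, 0, 0, 0, 0, 0, 0, 0])

```text
t: 30.65
eef_pos: [561.3, -375.4, 267.9]
tcp_rot: [-1.532, 1.568, 2.363]
ft_force: [-0.3, -0.6, -0.7]
opening: 0.006
```

```bash
python3 look.py 19
python3 - <<'E'
from h import *
from cell import env
st=env.state()
rows(st,[562.4,-374.6,85],-0.83,0,n=1)
s=load("scene19.npy")
cv2.imwrite("pics/scene19y.png",cv2.resize(s["image"][130:230,110:240,::-1],None,fx=6,fy=6,interpolation=cv2.INTER_CUBIC))
E
```

```text
t 30.65 grasp [ 561.  -375.1   96.9] tool x [-0.002  0.002 -1.   ] y [ 0.684 -0.729 -0.002] F [-0.3 -0.6 -0.7] op 0.006 q [-0.69  0.71  1.55  0.    0.89  0.13]
[13.5, -0.5, -1.4, 0.013, -0.0, -0.001, 0]
n 1
```

View pics/scene19y.png

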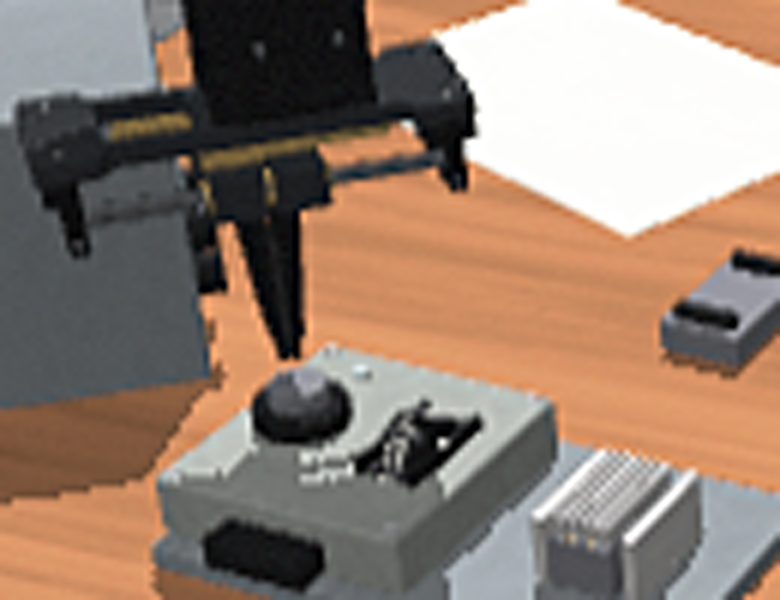

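Call:
jog_arm(deltas=[9, -0.9, -2.7, 0, 0, 0, 0, 0, 0, 0, 0, 0, 0, 0])

```text
t: 31.0
eef_pos: [563.2, -373.4, 261.0]
tcp_rot: [1.743, 1.569, -0.645]
ft_force: [-0.5, 0.1, -0.9]
opening: 0.008
```

Call:
jog_arm(deltas=[2, 0, 0, 0, 0, 0, 0, 1.5, 0, 0, 0, 0, 0, 0])

```text
t: 31.25
eef_pos: [563.3, -373.4, 257.8]
tcp_rot: [1.719, 1.568, -0.669]
ft_force: [0.6, -0.8, 0.8]
opening: 0.005
```

Call:
jog_arm(deltas=[2, 0, 0, 0, 0, 0, 0, 2, 0, 0, 0, 0, 0, 0])

```text
t: 31.5
eef_pos: [563.3, -373.5, 253.7]
tcp_rot: [1.713, 1.568, -0.675]
ft_force: [-0.7, 1.1, 1.3]
opening: 0.002
```

Call:
jog_arm(deltas=[2, 0, 0, 0, 0, 0, 0, 2, 0, 0, 0, 0, 0, 0])

```text
t: 31.75
eef_pos: [563.3, -373.5, 249.9]
tcp_rot: [1.712, 1.568, -0.677]
ft_force: [-0.1, 1.7, 4.1]
opening: 0.005
```

Spring-like force rise: it's the button. Press on to the stop.

Call:
jog_arm(deltas=[1.5, 0, 0, 0, 0, 0, 0, 1, 0, 0, 0, 0, 0, 0])

```text
t: 32.0
eef_pos: [563.3, -373.5, 248.2]
tcp_rot: [1.707, 1.567, -0.681]
ft_force: [-4.7, 2.6, 15.7]
opening: 0.004
```

Call:
jog_arm(deltas=[0.3, 0, 0, 0, 0, 0, 0, -8, 0, 0, 0, 0, 0, 0, -40, 0, 0, 0, 0, 0, 0, -30, -30, 0, 0, 0, 0, 0, 0, -50, 10, 0, 0, 0, 0, 0, -50, 10, 0, 0, 0, 0, 0, -50, 10, 0, 0, 0, 0, 0, -45, 10, 0, 0, 0, 0, 0, -20, 0, 0, 0, 0, 0, 0, 0, 0, 0, 0, 0, 0])

```text
t: 33.25
eef_pos: [360.1, -217.3, 328.8]
tcp_rot: [1.694, 1.564, -0.695]
ft_force: [-0.2, -0.1, 1.1]
opening: 0.004
```

```bash
python3 wl.py 20; python3 look.py 20
python3 - <<'E'
import numpy as np
a=np.load("tavg18.npy").mean(2)[182:208,394:408];b=np.load("tavg20.npy").mean(2)[182:208,394:408];print(abs(a-b).max())
E
```

```text
t 33.25 grasp [ 361.1 -218.   157.8] tool x [ 0.005 -0.004 -1.   ] y [ 0.684 -0.729  0.007] F [-0.2 -0.1  1.1] op 0.004 q [-0.7   0.32  2.13  0.    0.69  0.12]
t 33.5 grasp [ 362.2 -219.1  157.3] tool x [ 0.005 -0.004 -1.   ] y [ 0.684 -0.73   0.007] F [0.1 0.5 0.3] op 0.006 q [-0.7   0.32  2.12  0.    0.69  0.12]
2.5
```

View pics/w20.png

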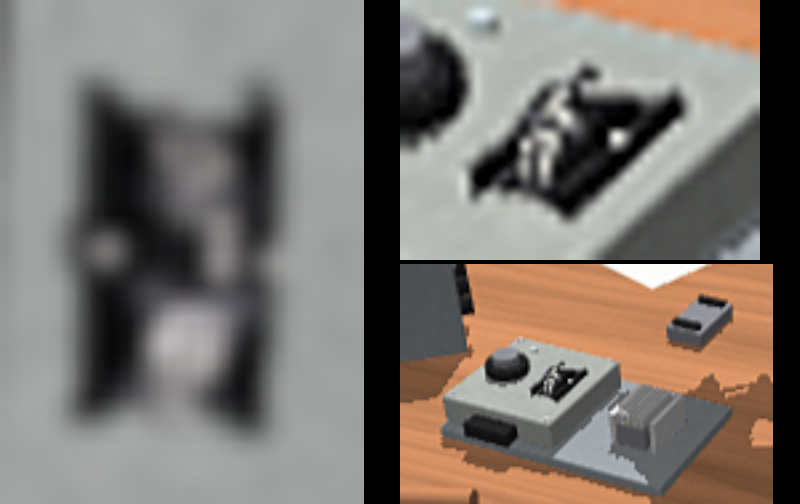

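View pics/top20.png

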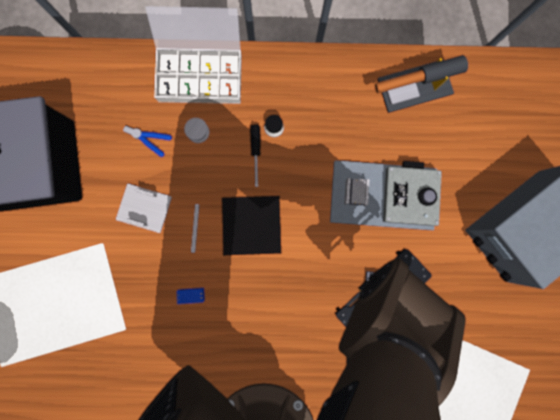

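```bash
python3 -c "
from cell import env
print(env.job_done())"
```

```text
the job is handed in; nothing more can be done
None
```

I finished the whole job and handed it in at about 33.5 s of the 72 s allowed; the hand-in gives no verdict.

- **Module:** I gripped it by its long sides and lifted it from the rack. I stood it on the mat and let go, then took it by its two ends and lowered it onto the nest floor. The last pictures show it upright between the walls, its ends level with theirs.
- **Thumbwheel:** I rolled it in three strokes. The glyphs were blurred. I read the start as just short of 4, and the roughly three digits rolled led to a clear 7, agreeing with that reading. It stands within about 0.05–0.09 rad of the marks: one glyph edge puts it 0.09 rad past, the other 0.05 rad short. The limit is 0.16 rad.
- **Start button:** I pushed it about 5.5–6 mm. The force rose gradually like a spring, then sharply to about 16 N at the stop. I then released it. The wheel picture was the same before and after the push.
- **Bystanders and robot:** No bystander looks shifted, judged by eye in the last top view. The flat module is partly hidden by the arm there, but the last side view shows it where it was. The arm is clear of everything.

**Off plan:**
- **Mat press:** I pressed the module on the mat with a short force spike of about 47 N before easing off. That is above the 40 N limit for the arm or gripper body, but the force went through the held module and was well under the 120 N wrist limit.
- **Camera offset:** The side camera sat 2–3 pixels off the robot's own position, so I relied mainly on the top camera.

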